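Take up the end play on the ribbon dispenser

TASK

The ribbon rolls rattle sideways on the dispenser's shaft. Take the coloured slotted spacer that suits the gap, stand it over the shaft flat against the end bracket, then push the wooden forked wedge down over the shaft between spacer and black thrust block until you feel it jam, with its fork well over the shaft, its feet clear of the base and the rolls tight against their collar. Be gentle with the rolls (no more than about 30 N on the block), leave the spare spacers in the rack and everything else on the bench alone, and finish while still holding the wedge down tight, so that I can pin it.

Things in the scene. Friction and masses are not known exactly. Their poses are not given: they have to be found in the camera images.
- stand: ribbon dispenser, fixed: grey base plate 84 x 240 mm, its top 12 mm above the table (spacers stand on it). Origin on the table straight below the shaft, where the thrust block's face crosses shaft height when the rolls are home. y runs along the shaft: +y from the gap to the rolls (55 mm in diameter, tops 90 mm above the table) and their collar, -y to the end bracket
- rolls (a joint): slide of the three ribbon rolls with the thrust block along the shaft, m: 0 = home, tight against the fixed collar; grows as they stray towards the end bracket (at most 0.012; they start up to 0.003 off). About 1.2 N of friction; they stay where they are left
- bracket: grey upright end plate, fixed, 50 mm wide, top 92 mm above the table. Origin at the foot of its flat face, which looks to the stand's +y, 12 mm above the table. Its place differs: with the rolls home the gap at shaft height, from this face to the stand's origin, is 18 to 38 mm. Up to about 25 mm the 8 mm spacer is right, from there to about 31 mm the 14 mm one, above that the 20 mm one; the wedge takes up the rest
- wedge: forked wedge of pale wood, toe down in the rack, 123 mm tall, 0.08 to 0.17 kg. Origin at toe height below the centre of its head. Flat face at y = -15 mm (goes against the spacer); sloping face, 1 in 3, from y = -11 mm at the toe to +15 mm 78 mm higher (goes against the block). Two legs, 46 mm over both (x), slot between them 18 mm wide, 62 mm deep, goes over the shaft
- wedge_head (a point): centre of the wedge's square head, 30 x 30 mm, from 77 to 123 mm above the toe; this point is 101 mm above the toe: grip it here
- rack: wooden rack, fixed, 74 x 164 x 42 mm, origin at the centre of its underside. Yellow, green and blue spacer in slots at y = -64, -28 and +14 mm, wedge in a pocket at y = +64 mm, axes as the rack's (a spacer is alike either way round), feet 10 mm above the table and 32 mm deep in the wood, 1 mm clearance
- shaft (a point): point on the centre line of the horizontal steel shaft, straight above the stand's origin and 62 mm above the table; the shaft is 12 mm in diameter, its top 68 mm above the table
- thrust_block (a point): middle of the sloping face of the black thrust block at shaft height, 62 mm above the table; axes as the stand's. The block slides with the rolls, is 46 mm wide (x) and reaches from 45 to 95 mm above the table. Its face towards the gap slopes 1 in 3 to match the wedge, so the gap is wider at the top: the face lies at y = -5.7 mm at its lower edge, 0 at shaft height, +11 mm at its upper edge
- spacer_8: yellow slotted spacer, the thinnest: a plate 8 mm thick (y), 46 mm wide (x), 133 mm tall, upright in the rack; origin at the centre of its underside. Its two legs, with a slot 18 mm wide and 59 mm deep between them, go over the shaft and its feet on the base plate. From 83 mm above its underside up it is a tab 28 mm wide, to be gripped across that width
- spacer_14: green slotted spacer, the middle: a plate 14 mm thick (y), 46 mm wide (x), 133 mm tall, upright in the rack; origin at the centre of its underside. Its two legs, with a slot 18 mm wide and 59 mm deep between them, go over the shaft and its feet on the base plate. From 83 mm above its underside up it is a tab 28 mm wide, to be gripped across that width
- spacer_20: blue slotted spacer, the thickest: a plate 20 mm thick (y), 46 mm wide (x), 133 mm tall, upright in the rack; origin at the centre of its underside. Its two legs, with a slot 18 mm wide and 59 mm deep between them, go over the shaft and its feet on the base plate. From 83 mm above its underside up it is a tab 28 mm wide, to be gripped across that width
- mug: bystander, leave alone: white mug with black stripes, 86 mm in diameter, 90 mm tall
- tape_roll: bystander, leave alone: roll of masking tape lying flat, 100 mm in diameter, 25 mm tall
- iron_weight: bystander, leave alone: black iron knob weight, 52 mm in diameter, 50 mm tall
There are look-alikes about, which are no part of the job. What is shaped like the wedge but yellow is not meant.

How it is judged:
On the way, in this order (a step that is already met when the one before it is completed fails the run):
1. a spacer stands over the shaft on the base plate, against the end bracket (((x of spacer_8 in the frame of stand between -0.008 and 0.008 m and y of spacer_8 in the frame of bracket between 0 and 0.024 m and z of spacer_8 in the frame of stand between 0.009 and 0.017 m and angle between spacer_8's own z axis and vertical below 0.1 rad) or (x of spacer_14 in the frame of stand between -0.008 and 0.008 m and y of spacer_14 in the frame of bracket between 0 and 0.024 m and z of spacer_14 in the frame of stand between 0.009 and 0.017 m and angle between spacer_14's own z axis and vertical below 0.1 rad) or (x of spacer_20 in the frame of stand between -0.008 and 0.008 m and y of spacer_20 in the frame of bracket between 0 and 0.024 m and z of spacer_20 in the frame of stand between 0.009 and 0.017 m and angle between spacer_20's own z axis and vertical below 0.1 rad))), for 0.2 s.
2. the wedge's fork is over the shaft, between spacer and thrust block (x of wedge in the frame of stand between -0.008 and 0.008 m and y of wedge in the frame of stand between -0.03 and 0.025 m and z of wedge in the frame of stand below 0.06 m and angle between wedge's own z axis and vertical below 0.1 rad), for 0.2 s.
At the end, for the whole second after the job is handed in: A spacer stands over the shaft on the base plate against the bracket, spares in the rack; wedge upright, toe over 2.5 mm above the base and 8 mm or more below the shaft's top, held by the fingers, pressing block (over 3 N), spacer (2 N) and so bracket (1.5 N); rolls within 1.5 mm of home (all of step 2 and ((x of spacer_8 in the frame of stand between -0.008 and 0.008 m and y of spacer_8 in the frame of bracket between 0 and 0.024 m and z of spacer_8 in the frame of stand between 0.009 and 0.017 m and angle between spacer_8's own z axis and vertical below 0.1 rad) or (x of spacer_14 in the frame of stand between -0.008 and 0.008 m and y of spacer_14 in the frame of bracket between 0 and 0.024 m and z of spacer_14 in the frame of stand between 0.009 and 0.017 m and angle between spacer_14's own z axis and vertical below 0.1 rad) or (x of spacer_20 in the frame of stand between -0.008 and 0.008 m and y of spacer_20 in the frame of bracket between 0 and 0.024 m and z of spacer_20 in the frame of stand between 0.009 and 0.017 m and angle between spacer_20's own z axis and vertical below 0.1 rad)) and ((x of spacer_8 in the frame of stand between -0.008 and 0.008 m and y of spacer_8 in the frame of bracket between 0 and 0.024 m and z of spacer_8 in the frame of stand between 0.009 and 0.017 m and angle between spacer_8's own z axis and vertical below 0.1 rad) or (x of spacer_8 in the frame of rack between -0.008 and 0.008 m and y of spacer_8 in the frame of rack between -0.08 and 0.04 m and z of spacer_8 in the frame of rack between 0.005 and 0.02 m and angle between spacer_8's own z axis and vertical below 0.15 rad)) and ((x of spacer_14 in the frame of stand between -0.008 and 0.008 m and y of spacer_14 in the frame of bracket between 0 and 0.024 m and z of spacer_14 in the frame of stand between 0.009 and 0.017 m and angle between spacer_14's own z axis and vertical below 0.1 rad) or (x of spacer_14 in the frame of rack between -0.008 and 0.008 m and y of spacer_14 in the frame of rack between -0.08 and 0.04 m and z of spacer_14 in the frame of rack between 0.005 and 0.02 m and angle between spacer_14's own z axis and vertical below 0.15 rad)) and ((x of spacer_20 in the frame of stand between -0.008 and 0.008 m and y of spacer_20 in the frame of bracket between 0 and 0.024 m and z of spacer_20 in the frame of stand between 0.009 and 0.017 m and angle between spacer_20's own z axis and vertical below 0.1 rad) or (x of spacer_20 in the frame of rack between -0.008 and 0.008 m and y of spacer_20 in the frame of rack between -0.08 and 0.04 m and z of spacer_20 in the frame of rack between 0.005 and 0.02 m and angle between spacer_20's own z axis and vertical below 0.15 rad)) and z of wedge in the frame of stand above 0.0145 m and value of joint rolls below 0.0015 m and contact force between wedge and rolls above 3 N and (contact force between wedge and spacer_8 above 2 N or contact force between wedge and spacer_14 above 2 N or contact force between wedge and spacer_20 above 2 N) and contact force between any of spacer_8, spacer_14, spacer_20 and bracket above 1.5 N and contact force between the fingers and wedge above 2 N and linear speed of wedge below 0.01 m/s); the arm keeps its last pose, push and grip.
It fails at once if the ribbon rolls are pressed too hard: more than 40 N on the thrust block (contact force between any of wedge, spacer_8, spacer_14, spacer_20 and rolls above 40 N).
It fails at once if a bystander (mug, tape roll, weight) is pushed more than 25 mm (distance of any of mug, tape_roll, iron_weight from where it was at the start of the episode above 0.025 m).
It also fails if it takes over 48 s, if anything falls off the work surface, if the arm or the gripper's body presses on something with over 40 N, if the wrist force passes 120 N, or if a joint passes its speed limit or range.

ROBOT

A 7-joint arm with a two-finger parallel gripper is mounted at the origin on the work surface; the furniture and walls round the work are solid. World frame = base frame: x ahead of the robot, y to its left, z up, the work surface at z = 0. Lengths are in m, angles in rad, forces in N, time in s.
With the tool pointing down it reaches from about 0.425 to 0.925 m from the base axis. Payload 6.8 kg.
Tool frame: the origin (TCP) lies at the very end of the fingers, on their centre line; the grasp point (between the pads) lies 19 mm behind it (bot.grip_depth is the distance from the TCP to the grasp point, in m); z points along the fingers, y is the direction in which the jaws open and shut (so a half turn about z gives the same grasp; the last joint's range is limited). The gripper opens to 85 mm and grips with 20 to 120 N. Pads are 22 mm wide; open, the fingers measure 114 mm over their backs; the gripper's body (76 mm by 85 mm) begins 54 mm behind the grasp point. The pads swing forward as they close: fully open they stand 13 mm farther back than shut.
Start: joints at [1.022, 0.477, 0.022, 1.555, -0.011, 1.109, -0.083], TCP at [0.288, -0.61, 0.2] pointing down, gripper open.
Joint ranges: [-2.96, 2.96], [-0.34, 2.1], [-1.41, 1.46], [0.24, 2.44], [-1.37, 4.51], [0.17, 1.92], [-2.96, 2.96]. Speed limits (rad/s): [2.39, 2.39, 3.14, 3.14, 3.14, 3.14, 3.14].

INTERFACE

Orientations are given as a unit quaternion [w, x, y, z].
In Python, from station import bot gives the robot as it stands.
- The arm moves only by the tool step_arm, never from a script. Its argument "increments" is a list of rows, each a list of 7 numbers: the shift along the world's x, y, z in m, then the turn, a rotation vector about the world's x, y, z in degrees, then the gripper command: -1 is fully open, 1 is shut, values between are in proportion. In form: [[dx, dy, dz, rx, ry, rz, fingers], ...]. A call has 1 to 10 rows; each row is the pose to reach, as a shift and turn from the pose commanded when the call began; what a row does not reach only later rows make up. A row lasts 1/12 s, in which the tool goes at most 41.7 mm and 7.16 degrees, less where a joint would pass 70% of its speed; a pose out of reach is approached as far as the arm can. A call with a gripper value outside its range is refused whole. The fingers move at their own pace and stop on an object; "force" is the grip in N (left out, the last holds). Time passes only in rows, so rows that repeat a pose let the fingers close. It gives the time, the measured TCP pose, the force and the opening at its end, in the units of the state.
- bot.get_obs(): the state, without advancing time (a new reading comes with each control period).
- bot.read_camera(name): name is "side" or "top"; returns a dict with "color" (400x640x3 uint8, red, green, blue), "intrinsics" (3x3 intrinsics, pixels), "D" ([k1, k2, p1, p2, k3] as OpenCV has them; the pictures are not rectified), "extrinsics" (4x4, takes a point from camera to world coordinates). Camera axes: x right, y up, looking along -z (the intrinsics and any distortion apply to the point x, -y, -z); pixel columns grow to the right and rows downward; lengths in m; the calibration is good to about 2 mm. A picture is of the moment at which its call begins. There is no depth.
- bot.hand_in(): hands the job in, once; it reports no verdict.
Trained networks look in the newest picture that a camera, given by its name, has taken for a name from the list of things; names that differ only in an ending like _2 or _b are one class to them, and where a whole thing is asked for, a point or a joint stands for the part that bears it (a point fixed in the world has none). Each returns a list of dicts, best first, with "conf" (0 to 1); they miss things now and then, are a little off and sometimes report something else, mostly with a low value. They report only what shows in the picture. A call takes as long as a camera call. They do not tell look-alikes from the thing itself.
- bot.recognise(thing, camera): "location" ([column, row] as shares, 0 to 1, of the picture: columns of its width, rows of its height, amid what is visible of it).
- bot.place_of(thing, camera): "location" ([column, row] as shares, 0 to 1, of the picture: columns of its width, rows of its height: a listed point, or the origin of a listed thing).
The state is a dict: "t": time; "q": joint angles; "joint_vel": joint speeds; "joint_torque": joint torques, N m; "eef_pos": TCP position; "tool_rot": TCP orientation; "contact_force": force on the tool from outside, world axes, zero at the start; "torque": the same for the moment, N m; "gripper_width": opening from 0.0 (shut) to 1.0 (fully open).
Only numpy, scipy, OpenCV 4.12 (cv2) and the standard library are available. Lean on these libraries where they do the work, as an engineer would, in place of code of your own. Each camera call takes 0.05 s, during which the arm holds its last target.

## Working session

There is one attempt and no reset: what is moved stays moved. The work goes in short steps, Python scripts to look and compute and a tool call to move; the robot and the scene stay as the last step left them, time stands still between calls to the robot, and variables do not carry over. Pictures are saved under pics/ and viewed, and the job is handed in when it is done.

Besides the shell and the picture viewer there is one more tool, called after "Call:" as name(argument=value, ...), one argument or row to a line, values as JSON. step_arm: Moves the arm, as the interface text tells. Its arguments: {"type":"object","properties":{"increments":{"type":"array","items":{"type":"array","items":{"type":"number"}}},"force":{"type":"number"}},"required":["increments"]}

```bash
mkdir -p pics; ls; cat > h.py <<'E'
import numpy as np, cv2
from station import bot
def cam(name,save=None):
    c=bot.read_camera(name)
    if save: cv2.imwrite(save,c["color"][:,:,::-1])
    return c
def ray(c,uv):
    K=np.array(c["intrinsics"],float);D=np.array(c["D"],float);E=np.array(c["extrinsics"],float)
    p=cv2.undistortPoints(np.array([[uv]],float),K,D)[0,0]
    d=E[:3,:3]@np.array([p[0],-p[1],-1.0]);return E[:3,3],d/np.linalg.norm(d)
def atz(c,uv,z):
    o,d=ray(c,uv);return o+d*(z-o[2])/d[2]
def proj(c,P):
    K=np.array(c["intrinsics"],float);D=np.array(c["D"],float);E=np.array(c["extrinsics"],float)
    P=np.atleast_2d(P).astype(float)
    pc=(P-E[:3,3])@E[:3,:3]; pc=pc*np.array([1,-1,-1])
    return cv2.projectPoints(pc,np.zeros(3),np.zeros(3),K,D)[0][:,0]
def tri(rs):
    A=np.zeros((3,3));b=np.zeros(3)
    for o,d in rs:
        M=np.eye(3)-np.outer(d,d);A+=M;b+=M@o
    p=np.linalg.solve(A,b);return p,[float(np.linalg.norm((np.eye(3)-np.outer(d,d))@(p-o))) for o,d in rs]
E
python3 - <<'E'
from h import *
s=cam("side","pics/s0.png");t=cam("top","pics/t0.png")
for n,c in(("side",s),("top",t)):
    print(n,np.round(c["extrinsics"],3).tolist(),np.round(c["intrinsics"],1).tolist())
o=bot.get_obs();print(o["t"],o["eef_pos"],o["tool_rot"],o["contact_force"],o["gripper_width"])
for n in ["stand","bracket","wedge","wedge_head","rack","shaft","thrust_block","spacer_8","spacer_14","spacer_20","mug","tape_roll","iron_weight"]:
    for k in("top","side"):
        print(n,k,[(round(r["conf"],2),[round(r["location"][0]*640,1),round(r["location"][1]*400,1)]) for r in bot.place_of(n,k)][:3])
E
```

```text
pics
side [[-0.938, 0.22, -0.269, 0.147], [-0.348, -0.58, 0.737, 0.657], [0.006, 0.784, 0.62, 0.734], [0.0, 0.0, 0.0, 1.0]] [[420.5, 0.0, 314.5], [0.0, 420.5, 201.9], [0.0, 0.0, 1.0]]
top [[-0.021, 0.995, -0.094, 0.298], [-1.0, -0.021, -0.008, -0.08], [-0.01, 0.094, 0.996, 1.201], [0.0, 0.0, 0.0, 1.0]] [[366.4, 0.0, 313.3], [0.0, 366.4, 198.7], [0.0, 0.0, 1.0]]
0.1 [ 0.28770967 -0.60994698  0.1995067 ] [-8.02047355e-04  9.75803861e-01  2.18646084e-01 -2.68127540e-04] [-0.01191275 -0.89671997  0.1781729 ] 0.998683339574967
stand top [(0.71, [220.4, 178.6]), (0.53, [374.8, 167.9])]
stand side [(0.78, [228.8, 328.0]), (0.27, [307.4, 186.0])]
bracket top [(0.84, [228.0, 175.9]), (0.71, [340.3, 172.5]), (0.59, [316.2, 174.3])]
bracket side [(0.6, [233.0, 314.7])]
wedge top [(0.7, [219.1, 249.8]), (0.58, [300.9, 174.3])]
wedge side [(0.91, [336.1, 364.5]), (0.82, [280.1, 240.7])]
wedge_head top [(0.78, [299.1, 177.0]), (0.57, [203.1, 224.6])]
wedge_head side [(0.94, [278.2, 368.6]), (0.69, [279.2, 209.3])]
rack top [(0.77, [318.8, 178.0]), (0.74, [222.4, 180.4])]
rack side [(0.92, [292.7, 
[... 238 characters left out ...]
5.9, 176.9]), (0.4, [341.3, 176.0])]
spacer_8 side [(0.78, [303.9, 208.7]), (0.77, [288.5, 227.6]), (0.67, [298.8, 217.8])]
spacer_14 top [(0.45, [315.9, 176.9]), (0.4, [341.3, 176.0])]
spacer_14 side [(0.78, [303.9, 208.7]), (0.77, [288.5, 227.6]), (0.67, [298.8, 217.8])]
spacer_20 top [(0.45, [315.9, 176.9]), (0.4, [341.3, 176.0])]
spacer_20 side [(0.78, [303.9, 208.7]), (0.77, [288.5, 227.6]), (0.67, [298.8, 217.8])]
mug top [(0.67, [410.8, 154.4]), (0.47, [230.0, 173.2])]
mug side [(0.74, [307.4, 164.2]), (0.69, [288.2, 229.3])]
tape_roll top [(0.86, [374.6, 168.6])]
tape_roll side [(0.51, [306.2, 188.2])]
iron_weight top [(0.81, [399.4, 202.4])]
iron_weight side [(0.59, [351.7, 180.6])]
```

View pics/s0.png

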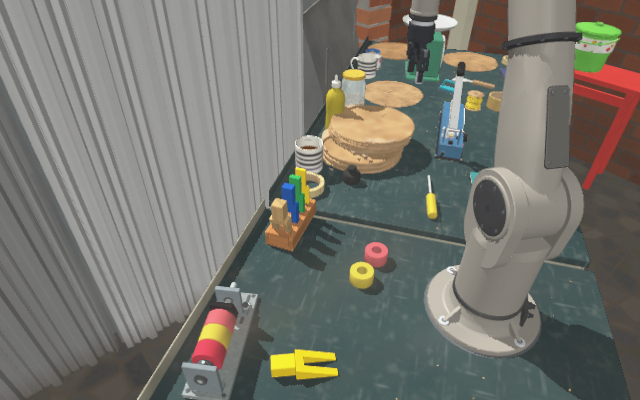

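View pics/t0.png

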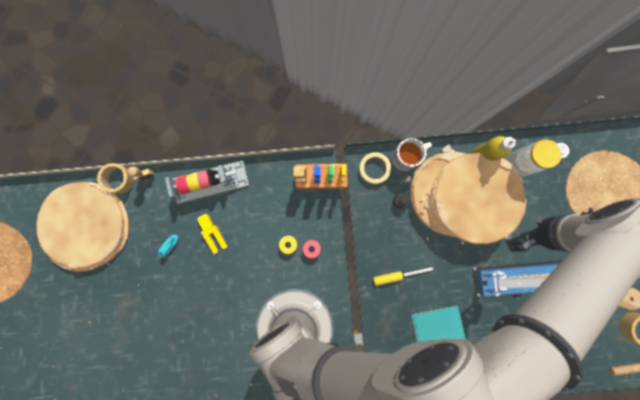

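```bash
python3 - <<'E'
import cv2
s=cv2.imread("pics/s0.png");t=cv2.imread("pics/t0.png")
cv2.imwrite("pics/s0a.png",cv2.resize(s[240:400,140:360],None,fx=3.6,fy=3.6,interpolation=cv2.INTER_CUBIC)[:600])
cv2.imwrite("pics/s0b.png",cv2.resize(s[150:270,240:380],None,fx=5,fy=5,interpolation=cv2.INTER_CUBIC))
cv2.imwrite("pics/t0a.png",cv2.resize(t[130:270,170:360],None,fx=4.2,fy=4.2,interpolation=cv2.INTER_CUBIC))
E
```

```text
(no output)
```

View pics/s0a.png

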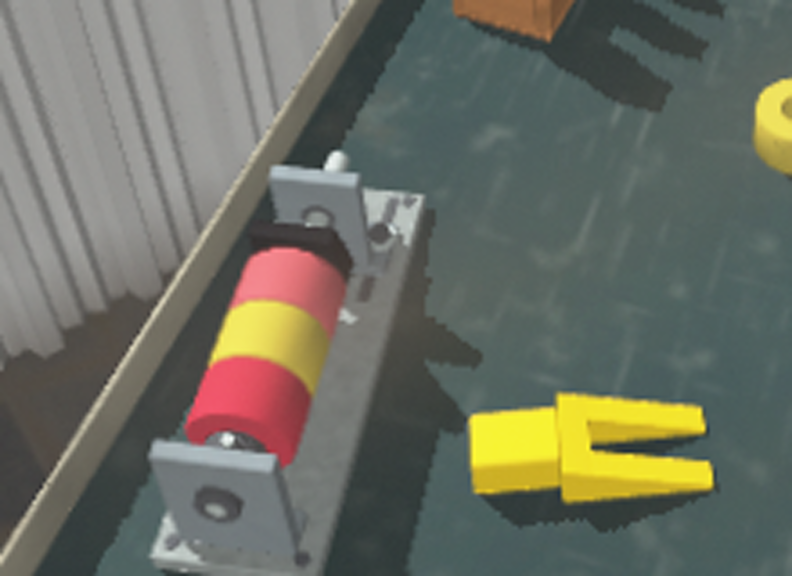

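View pics/s0b.png

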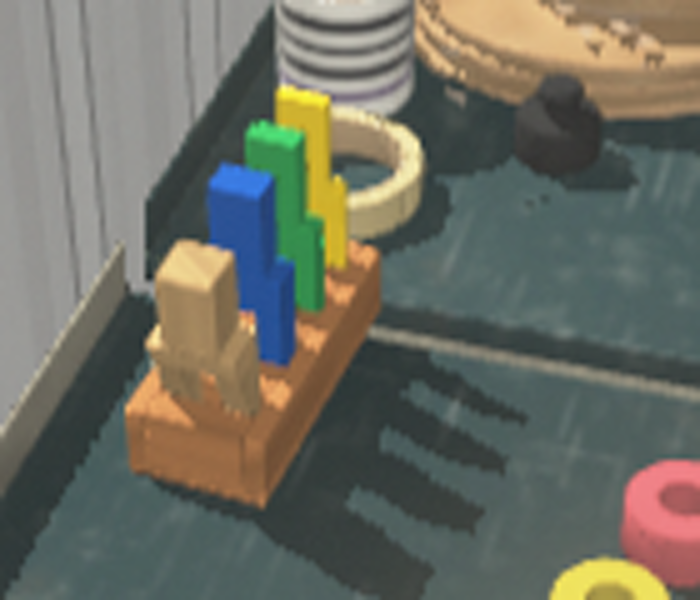

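View pics/t0a.png

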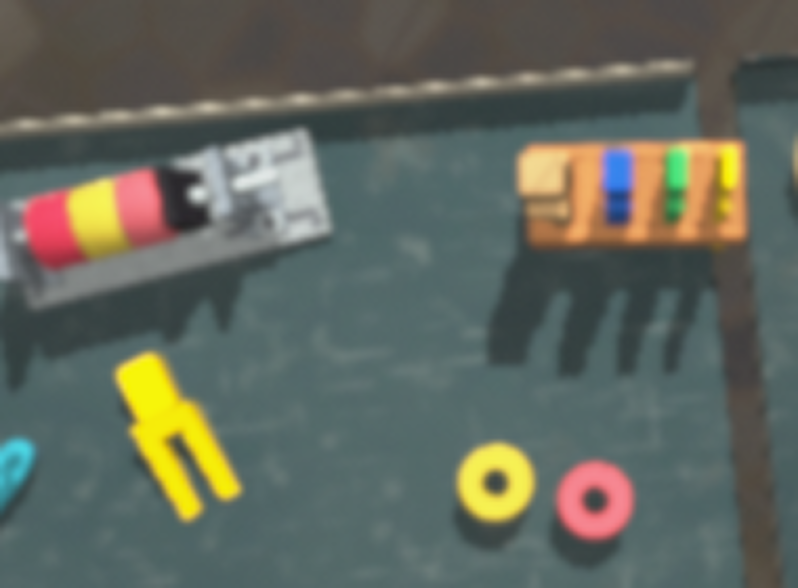

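Both views show the scene. The rack, with the wedge, blue, green and yellow in that order, is at about (320,178) in top and (290,222) in side. The stand is at about (208,182) in top and (220,345) in side. The yellow look-alike lies at (212,233) in top. Next I mark corners for a pose fit.

```bash
python3 - <<'E'
import cv2
s=cv2.imread("pics/s0.png");t=cv2.imread("pics/t0.png")
def crop(im,x0,y0,w,h,f,out):
    a=cv2.resize(im[y0:y0+h,x0:x0+w],None,fx=f,fy=f,interpolation=cv2.INTER_CUBIC)
    for i in range(0,w,10):
        cv2.line(a,(i*f,0),(i*f,6),(255,255,255),1); cv2.putText(a,str(x0+i),(i*f,18),0,.4,(0,255,255),1)
    for i in range(0,h,10):
        cv2.line(a,(0,i*f),(6,i*f),(255,255,255),1); cv2.putText(a,str(y0+i),(0,i*f+4),0,.4,(0,255,255),1)
    cv2.imwrite(out,a)
crop(s,195,275,75,56,10,"pics/s_gap.png")
crop(s,180,280,80,120,5,"pics/s_stand.png")
crop(t,160,155,95,55,8,"pics/t_stand.png")
crop(t,288,155,65,40,12,"pics/t_rack.png")
crop(s,260,165,60,85,7,"pics/s_rack.png")
E
```

```text
(no output)
```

View pics/s_gap.png

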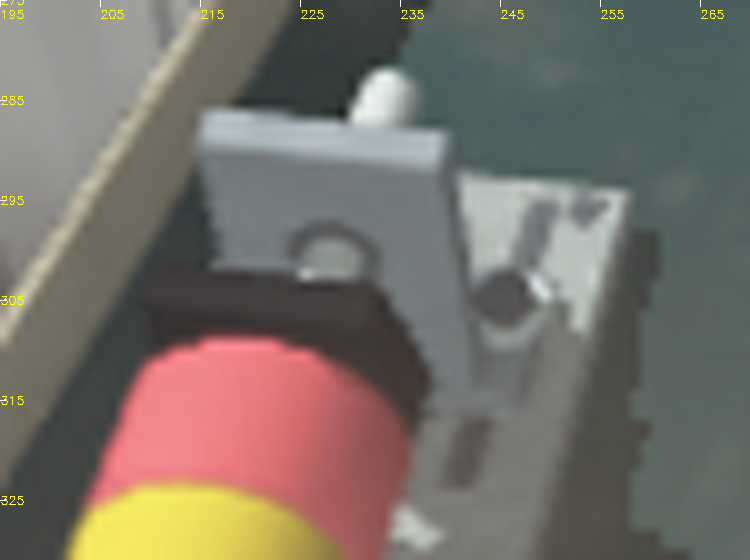

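View pics/s_stand.png

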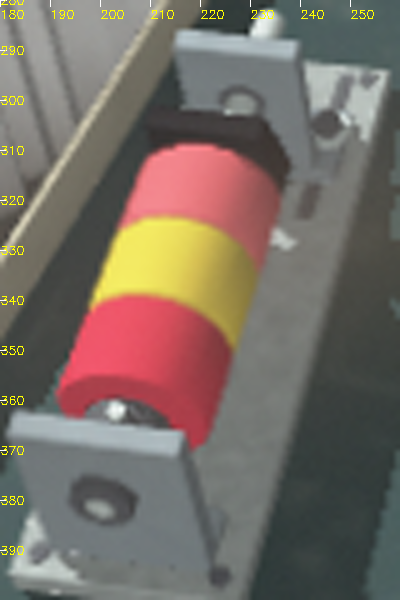

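View pics/t_stand.png

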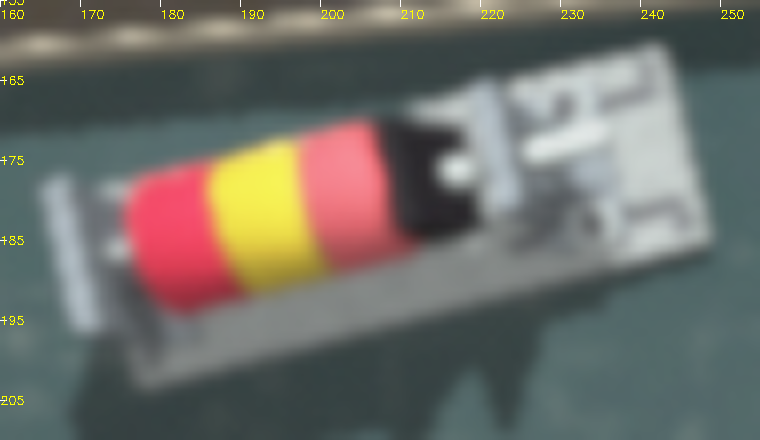

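View pics/t_rack.png

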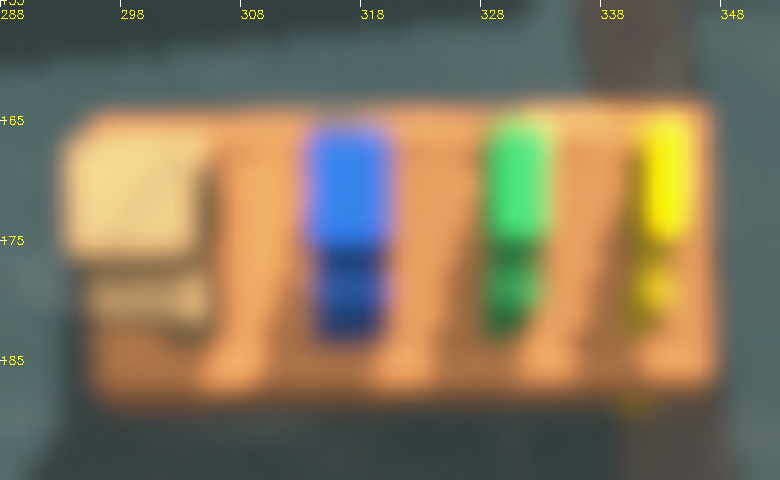

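View pics/s_rack.png

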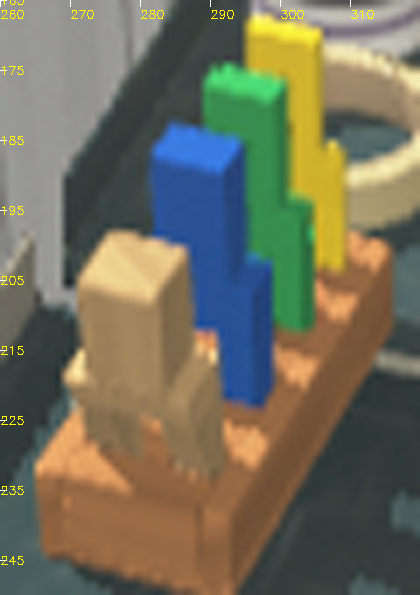

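```bash
cat > fit.py <<'E'
from h import *
from scipy.optimize import least_squares
import json
s=cam("side");t=cam("top")
def px(l,f,x0,y0): return [( (u+.5)/f-.5+x0,(v+.5)/f-.5+y0) for u,v in l]
obs=[] # cam, px, frame, local pt func, weight
def add(c,p,fr,loc,w=1.): obs.append((c,p,fr,loc,w))
X=.037;Y=.082
T=lambda l:px(l,12,288,155)
for p,l in zip(T([(95,108),(714,103),(718,388),(92,392)]),[(X,Y,.042),(X,-Y,.042),(-X,-Y,.042),(-X,Y,.042)]): add('t',p,'r',l,.7)
for p,l in zip(T([(350,187),(520,182),(668,178),(130,195)]),[(0,.014,.143),(0,-.028,.143),(0,-.064,.143),(0,.064,.133)]): add('t',p,'r',l)
S=lambda l:px(l,7,260,165)
for p,l in zip(S([(135,266),(200,148),(246,84),(285,30)]),[(0,.064,.133),(0,.014,.143),(0,-.028,.143),(0,-.064,.143)]): add('s',p,'r',l)
for p,l in zip(S([(37,465),(233,512),(392,243),(42,553),(230,598),(392,297)]),[(X,Y,.042),(-X,Y,.042),(-X,-Y,.042),(X,Y,0),(-X,Y,0),(-X,-Y,0)]): add('s',p,'r',l,.7)
# stand; local fn of (plate,B)
T=lambda l:px(l,8,160,155)
for p,l in zip(T([(662,45),(710,240),(150,388)]),[(.042,-.12,.012),(-.042,-.12,.012),(-.042,.12,.012)]): add('t',p,'plate',l,.8)
for p,l in zip(T([(472,85),(500,210)]),[(.025,0,.092),(-.025,0,.092)]): add('t',p,'B',l)
S=lambda l:px(l,10,195,275)
for p,l in zip(S([(203,138),(443,167)]),[(.025,0,.092),(-.025,0,.092)]): add('s',p,'B',l)
for p,l in zip(S([(630,190)]),[(-.042,-.12,.012)]): add('s',p,'plate',l)
for p,l in zip(S([(150,265),(375,288)]),[(.023,.011,.095),(-.023,.011,.095)]): add('s',p,'k',l)
S5=lambda l:px(l,5,180,280)
C={'s':s,'t':t}
def place(P,fr,l):
    rx,ry,ra,sx,sy,sa,pl,B=P[:8]
    l=np.array(l,float)
    if fr=='r': x,y,a=rx,ry,ra
    else:
        x,y,a=sx,sy,sa
        l=l+np.array([0,{'plate':pl,'B':B,'k':0}[fr],0])
    c,si=np.cos(a),np.sin(a)
    return np.array([x+c*l[0]-si*l[1],y+si*l[0]+c*l[1],l[2]])
def res(P):
    r=[]
    for c,p,fr,l,w in obs:
        q=place(P,fr,l)+np.array(P[8:11] if c=='s' else P[11:14])
        r+=list((proj(C[c],q)[0]-p)*w)
    return np.array(r+list(np.array(P[8:14])/.0015*.7))
P0=[.44,-.06,0,.44,.25,.2,.02,-.025]+[0]*6
if __name__=="__main__":
    r=least_squares(res,P0,loss='soft_l1',x_scale=[.01]*8+[.001]*6)
    print(np.round(r.x,4))
    e=r.fun[:-6].reshape(-1,2)
    for o,q in zip(obs,e): print(o[0],o[2],o[3],np.round(q,2))
    np.save("P.npy",r.x)
E
python3 fit.py
```

```text
[ 4.830e-01 -9.650e-02 -2.400e-03  4.837e-01  2.347e-01  2.340e-01
  3.460e-02 -2.240e-02  1.100e-03  9.000e-04 -7.000e-04 -1.100e-03
 -9.000e-04 -4.000e-04]
t r (0.037, 0.082, 0.042) [-0.21  0.54]
t r (0.037, -0.082, 0.042) [-0.52  0.12]
t r (-0.037, -0.082, 0.042) [-0.32 -0.46]
t r (-0.037, 0.082, 0.042) [ 0.19 -0.  ]
t r (0, 0.014, 0.143) [-0.16 -0.25]
t r (0, -0.028, 0.143) [ 0.04 -0.12]
t r (0, -0.064, 0.143) [ 0.03 -0.03]
t r (0, 0.064, 0.133) [1.24 0.  ]
s r (0, 0.064, 0.133) [ 0.63 -1.52]
s r (0, 0.014, 0.143) [-0.22 -0.08]
s r (0, -0.028, 0.143) [-0.01 -0.35]
s r (0, -0.064, 0.143) [-0.09 -0.26]
s r (0.037, 0.082, 0.042) [-0.4   0.19]
s r (-0.037, 0.082, 0.042) [-0.42  0.72]
s r (-0.037, -0.082, 0.042) [0.36 0.02]
s r (0.037, 0.082, 0) [-0.1  0.1]
s r (-0.037, 0.082, 0) [0.2  0.86]
s r (-0.037, -0.082, 0) [0.27 3.08]
t plate (0.042, -0.12, 0.012) [-0.03 -0.18]
t plate (-0.042, -0.12, 0.012) [-0.02 -0.12]
t plate (-0.042, 0.12, 0.012) [-1.21 -0.16]
t B (0.025, 0, 0.092) [-0.2  -0.02]
t B (-0.025, 0, 0.092) [ 0.04 -0.04]
s B (0.025, 0, 0.092) [-0.82 -0.04]
s B (-0.025, 0, 0.092) [ 0.05 -0.32]
s plate (-0.042, -0.12, 0.012) [ 0.38 -0.4 ]
s k (0.023, 0.011, 0.095) [-0.08 -0.03]
s k (-0.023, 0.011, 0.095) [1.05 0.25]
```

```bash
cat > ov.py <<'E'
from fit import *
P=np.load("P.npy")
def box(x0,x1,y0,y1,z0,z1):
    c=[(x,y,z) for x in(x0,x1) for y in(y0,y1) for z in(z0,z1)]
    return [(a,b) for i,a in enumerate(c) for b in c[i+1:] if sum(m!=n for m,n in zip(a,b))==1]
L=[]
L+=[('r',)+e for e in box(-.037,.037,-.082,.082,0,.042)]
for y,t_ in((-.064,.008),(-.028,.014),(.014,.020)): L+=[('r',)+e for e in box(-.014,.014,y-t_/2,y+t_/2,.093,.143)]
L+=[('r',)+e for e in box(-.015,.015,.049,.079,.087,.133)]
L+=[('plate',)+e for e in box(-.042,.042,-.12,.12,0,.012)]
L+=[('B',(-.025,0,.012),(.025,0,.012)),('B',(-.025,0,.092),(.025,0,.092)),('B',(-.025,0,.012),(-.025,0,.092)),('B',(.025,0,.012),(.025,0,.092))]
q=[(-.023,.011,.095),(.023,.011,.095),(.023,-.0057,.045),(-.023,-.0057,.045)]
L+=[('k',q[i],q[(i+1)%4]) for i in range(4)]
L+=[('k',(0,-.0224,.062),(0,0,.062))]
for c,crops in(('s',[(195,275,75,56,10),(260,165,60,85,7)]),('t',[(160,155,95,55,8),(288,155,65,40,12)])):
    im=C[c]["color"][:,:,::-1]
    for k,(x0,y0,w,h,f) in enumerate(crops):
        a=cv2.resize(im[y0:y0+h,x0:x0+w],None,fx=f,fy=f,interpolation=cv2.INTER_CUBIC)
        off=P[8:11] if c=='s' else P[11:14]
        for fr,p,qq in L:
            uv=proj(C[c],[place(P,fr,p)+off,place(P,fr,qq)+off])
            uv=(uv-[x0,y0]+.5)*f-.5
            cv2.line(a,tuple(int(v) for v in uv[0]),tuple(int(v) for v in uv[1]),(0,255,255) if fr=='k' else (255,255,0),1)
        cv2.imwrite(f"pics/ov_{c}{k}.png",a)
E
python3 ov.py
```

```text
(no output)
```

View pics/ov_s0.png

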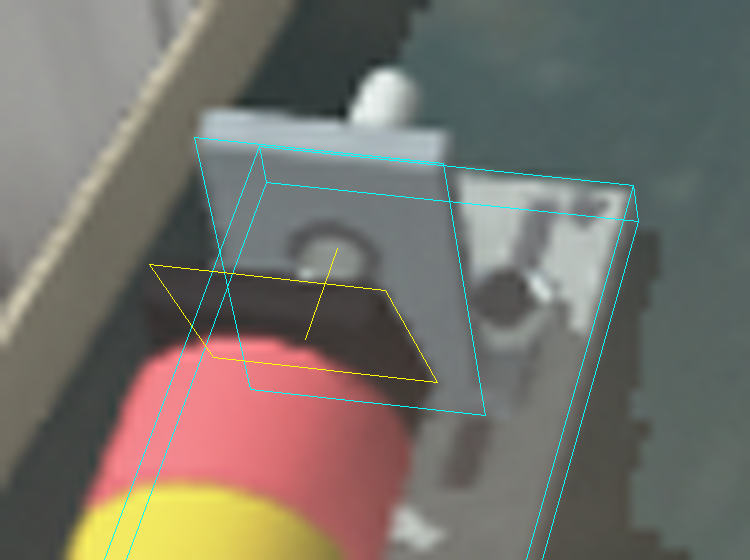

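View pics/ov_s1.png

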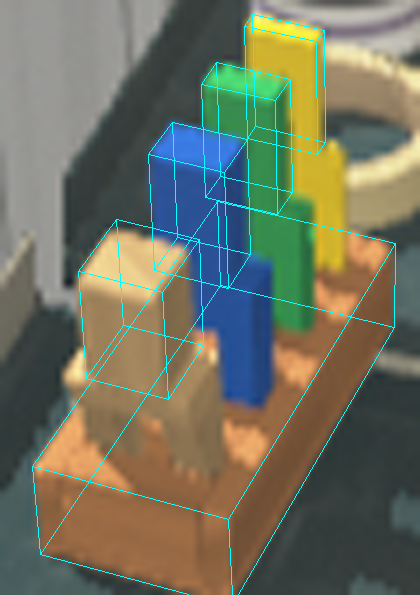

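View pics/ov_t0.png

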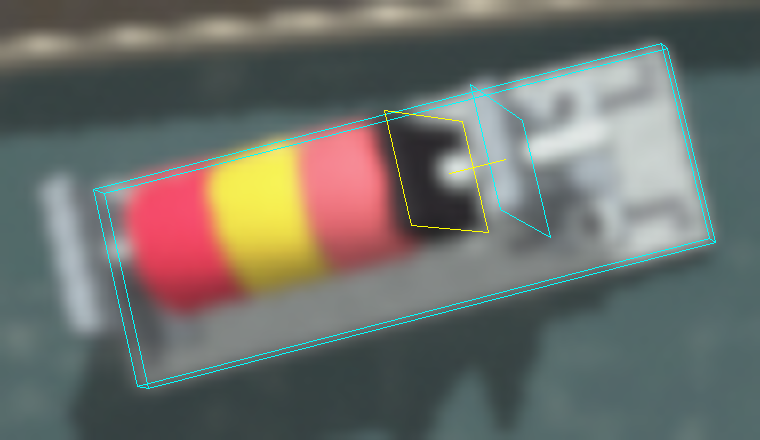

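View pics/ov_t1.png

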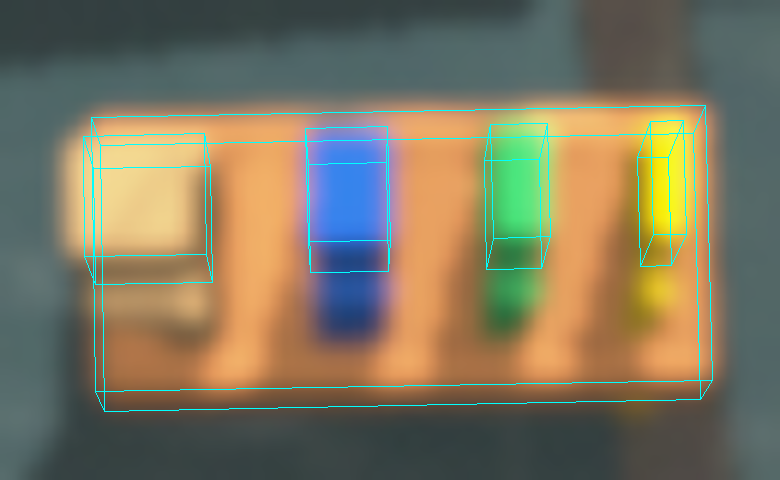

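```bash
python3 - <<'E'
from fit import *
P=np.load("P.npy");print("time",bot.get_obs()["t"])
def loc(p):
    x,y,a=P[3:6];d=np.array(p[:2])-[x,y];c,s_=np.cos(a),np.sin(a);return np.round([c*d[0]+s_*d[1],-s_*d[0]+c*d[1]],4)
for c,off in(('s',P[8:11]),('t',P[11:14])):
    n={'s':'side','t':'top'}[c]
    for th,z in(('stand',0),('bracket',.012),('shaft',.062),('thrust_block',.062)):
        for r in bot.place_of(th,n)[:2]:
            uv=np.array(r["location"])*[640,400]
            print(n,th,round(r["conf"],2),loc(atz(C[c],uv,z)-np.r_[off[:2],0]))
print("yellow top",place(P,'r',(0,-.064,.143)),"wedge",place(P,'r',(0,.064,.111)),"shaft",place(P,'k',(0,0,.062)),"br",place(P,'B',(0,0,.012)),np.degrees(P[[2,5]]))
# wedge head triangulated
a=ray(s,(260+135.5/7-.5,165+266.5/7-.5));b=ray(t,(288+130.5/12-.5,155+195.5/12-.5))
a=(a[0]-P[8:11],a[1]);b=(b[0]-P[11:14],b[1])
p,e=tri([a,b]);print(p,e)
E
```

```text
time 1.7
side stand 0.65 [-0.0021  0.0034]
side stand 0.56 [-0.0644 -0.2619]
side bracket 0.82 [-0.0036 -0.0231]
side shaft 0.65 [ 0.0024 -0.0007]
side thrust_block 0.75 [-0.0008  0.0045]
top bracket 0.36 [0.0109 0.003 ]
top thrust_block 0.9 [ 0.0008 -0.0006]
yellow top [ 0.48289322 -0.16052871  0.143     ] wedge [ 0.48320374 -0.03252909  0.111     ] shaft [0.48370928 0.23465652 0.062     ] br [0.48891309 0.21282656 0.012     ] [-0.13899771 13.40787963]
[ 0.48342109 -0.02884491  0.13122039] [0.00018194446191991672, 0.00018194446191974967]
```

Call:
step_arm(
  increments=[
    [0.016,0.037,0.01,0,0,6.5,-1],
    [0.032,0.074,0.015,0,0,13,-1],
    [0.048,0.111,0.02,0,0,19.5,-1],
    [0.064,0.148,0.02,0,0,26,-1],
    [0.08,0.185,0.02,0,0,32.5,-1],
    [0.096,0.222,0.02,0,0,39,-1],
    [0.112,0.259,0.02,0,0,45.5,-1],
    [0.128,0.296,0.02,0,0,52,-1],
    [0.144,0.333,0.02,0,0,58.3,-1],
    [0.16,0.37,0.02,0,0,64.7,-1],
  ],
  force=40,
)

```text
t: 2.93
eef_pos: [0.4485, -0.2388, 0.2208]
tool_rot: [0.0, 0.706, 0.709, 0.0]
contact_force: [1.7, -1.3, -0.7]
gripper_width: 0.999
```

Call:
step_arm(
  increments=[
    [0.014,0.033,0,0,0,0,-1],
    [0.027,0.063,0,0,0,0,-1],
    [0.0345,0.0785,0,0,0,-0.3,-1],
    [0.0345,0.0785,0,0,0,-0.3,-1],
    [0.0345,0.0785,0,0,0,-0.3,-1],
  ],
)

```text
t: 3.35
eef_pos: [0.4828, -0.1613, 0.2206]
tool_rot: [0.0, 0.708, 0.706, 0.0]
contact_force: [0.5, -0.4, -0.4]
gripper_width: 0.996
```

```bash
python3 - <<'E'
from h import *
o=bot.get_obs();print(o["eef_pos"],o["tool_rot"],o["q"],o["contact_force"])
s=cam("side");t=cam("top")
a=s["color"][60:260,220:420,::-1];b=t["color"][120:260,260:420,::-1]
cv2.imwrite("pics/g1s.png",cv2.resize(a,None,fx=3,fy=3,interpolation=cv2.INTER_CUBIC))
cv2.imwrite("pics/g1t.png",cv2.resize(b,None,fx=4,fy=4,interpolation=cv2.INTER_CUBIC))
E
```

```text
[ 0.4828239  -0.16127437  0.22056108] [1.67184627e-04 7.08390045e-01 7.05821164e-01 2.96621063e-05] [ 0.56559525  0.21260511 -0.41940904  1.90000904  0.09946617  1.04876056
  0.10126327] [ 0.51426682 -0.41989304 -0.42456789]
```

View pics/g1s.png

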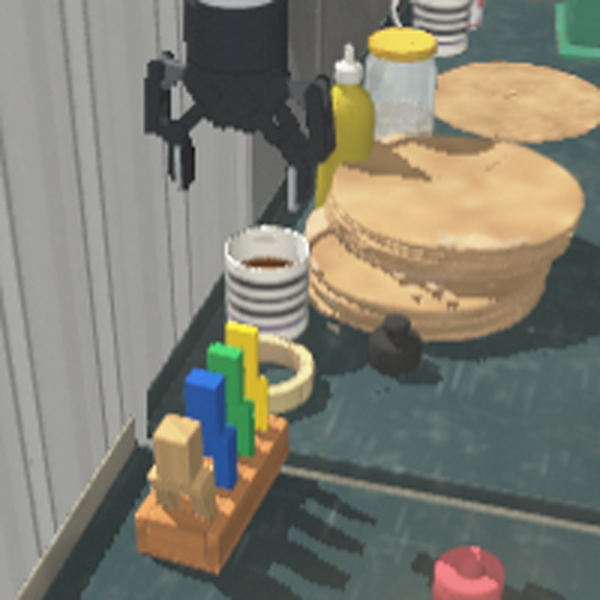

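View pics/g1t.png

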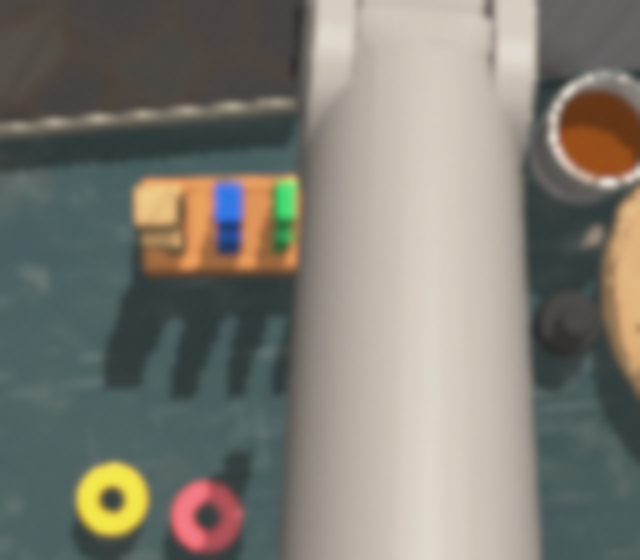

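```bash
python3 - <<'E'
from h import *
s=cam("side")
P=np.load("P.npy");off=P[8:11]
for dx in(.0425,-.0425):
    print(proj(s,np.array([.4828+dx,-.1613,.2336])+off))
E
```

```text
[[283.49816909 133.72818228]]
[[316.50840016 140.06186428]]
```

```bash
python3 - <<'E'
from h import *
s=cam("side");P=np.load("P.npy");off=P[8:11]
im=s["color"][:,:,::-1]
x0,y0,w,h,f=250,60,90,100,6
a=cv2.resize(im[y0:y0+h,x0:x0+w],None,fx=f,fy=f,interpolation=cv2.INTER_CUBIC)
o=bot.get_obs();e=o["eef_pos"];print(e,o["t"])
for dx in(.0425,0,-.0425):
  for dz in(0,.013,.032,.086):
    uv=(proj(s,e+np.array([dx,0,dz])+off)[0]-[x0,y0]+.5)*f
    cv2.circle(a,tuple(int(v) for v in uv),3,(0,255,255),-1)
cv2.imwrite("pics/g2s.png",a)
E
```

```text
[ 0.48189863 -0.16363908  0.2203181 ] 3.55
```

View pics/g2s.png

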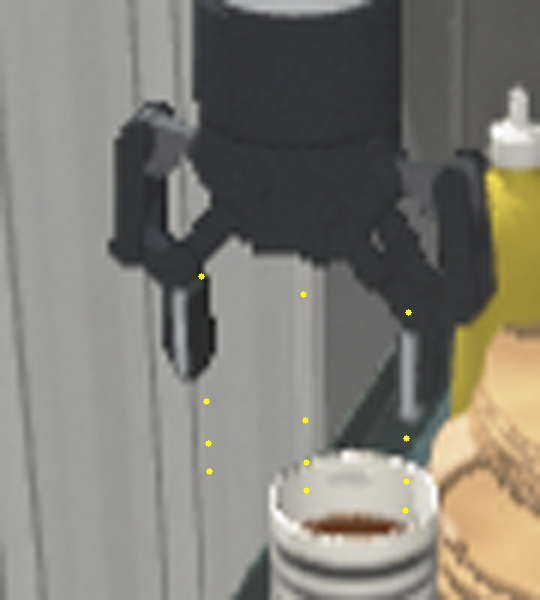

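```bash
python3 - <<'E'
from h import *
s=cam("side");t=cam("top");P=np.load("P.npy")
e=np.array([.2877,-.6099,.1995]);yd=np.array([.4266,-.9044,0])
for c,off,fn,x0,y0,w,h,f,out in((s,P[8:11],"pics/s0.png",385,20,80,90,6,"pics/c_s.png"),(t,P[11:14],"pics/t0.png",480,190,120,80,6,"pics/c_t.png")):
  im=cv2.imread(fn)
  a=cv2.resize(im[y0:y0+h,x0:x0+w],None,fx=f,fy=f,interpolation=cv2.INTER_CUBIC)
  for dx in(.0425,0,-.0425):
   for dz,col in((0,(0,0,255)),(.013,(0,255,255)),(.073,(0,255,0)),(.086,(255,255,0))):
    uv=(proj(c,e+yd*dx+np.array([0,0,dz])+off)[0]-[x0,y0]+.5)*f
    cv2.circle(a,tuple(int(v) for v in uv),3,col,-1)
  cv2.imwrite(out,a)
E
```

```text
(no output)
```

View pics/c_s.png

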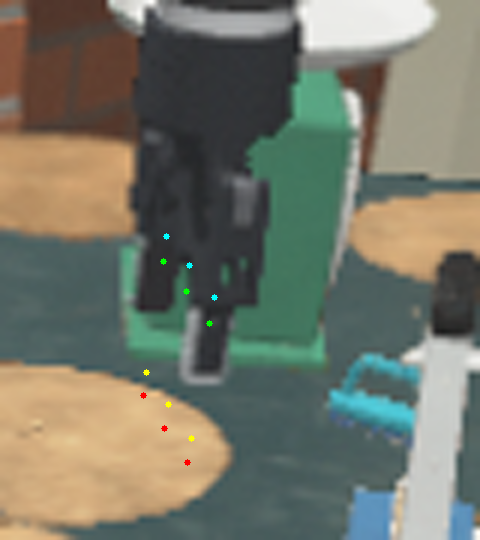

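View pics/c_t.png

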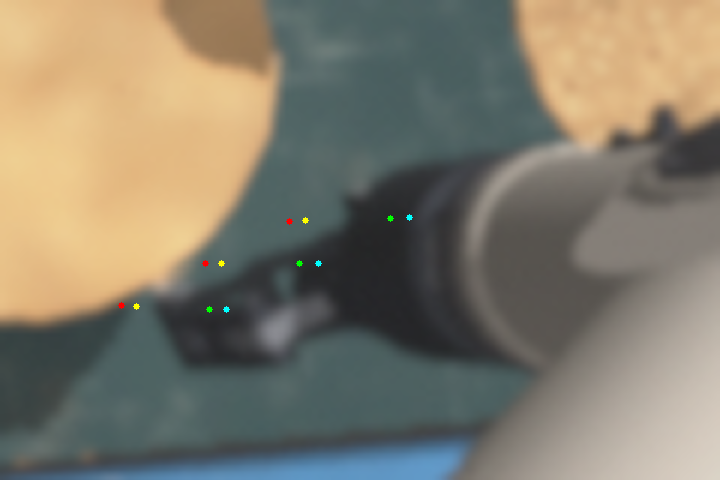

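```bash
python3 - <<'E'
from h import *
s=cam("side");t=cam("top");P=np.load("P.npy")
e=np.array([.2877,-.6099,.1995]);yd=np.array([.4266,-.9044,0])
def tr(a,b):
    a=ray(s,a);b=ray(t,b);return tri([(a[0]-P[8:11],a[1]),(b[0]-P[11:14],b[1])])
for a,b,k in(((419.2,82.5),(508.7,244.2),-1),((410.8,71.3),(539.2,222.5),1)):
    print(tr(a,b), e+k*.0425*yd)
o=bot.get_obs();print(o["eef_pos"],o["t"],o["contact_force"])
E
```

```text
(array([ 0.2634905 , -0.57009148,  0.24593626]), [0.0025452318877134754, 0.0025452318877134295]) [ 0.2695695 -0.571463   0.1995   ]
(array([ 0.31034205, -0.65430127,  0.24336049]), [0.004689760427362852, 0.0046897604273628615]) [ 0.3058305 -0.648337   0.1995   ]
[ 0.48222438 -0.16279403  0.22039332] 3.75 [-0.8364118  -0.23481196  0.22827491]
```

Call:
step_arm(
  increments=[
    [0,0.001,-0.03,0,0,0,-1],
    [0,0.001,-0.06,0,0,0,-1],
    [0,0.001,-0.085,0,0,0,-1],
    [0,0.001,-0.105,0,0,0,-1],
    [0,0.001,-0.115,0,0,0,-1],
    [0,0.001,-0.115,0,0,0,-1],
  ],
)

```text
t: 4.25
eef_pos: [0.4808, -0.1609, 0.1034]
tool_rot: [-0.002, 0.709, 0.705, -0.001]
contact_force: [0.4, -0.2, -0.8]
gripper_width: 0.999
```

```bash
cat > ovl.py <<'E'
from h import *
import sys
out=sys.argv[1]
s=cam("side");P=np.load("P.npy");off=P[8:11]
im=s["color"][:,:,::-1]
x0,y0,w,h,f=[int(v) for v in sys.argv[2:7]]
a=cv2.resize(im[y0:y0+h,x0:x0+w],None,fx=f,fy=f,interpolation=cv2.INTER_CUBIC)
o=bot.get_obs();e=o["eef_pos"];print(np.round(e,4),o["t"],np.round(o["contact_force"],2),o["gripper_width"])
q=o["tool_rot"]
from scipy.spatial.transform import Rotation as R
M=R.from_quat([q[1],q[2],q[3],q[0]]).as_matrix();print("tool y ang",np.degrees(np.arctan2(M[1,1],M[0,1])),"tilt z",M[:,2])
if len(sys.argv)>7:
 for dx in(.0425,0,-.0425):
  for dz in(0,.013,.073):
    uv=(proj(s,e+M@np.array([0,dx,-dz])+off)[0]-[x0,y0]+.5)*f
    cv2.circle(a,tuple(int(v) for v in uv),3,(0,255,255),-1)
cv2.imwrite(out,a)
E
python3 ovl.py pics/g3.png 250 110 90 100 6 1
```

```text
[ 0.482  -0.161   0.1049] 4.3 [0.37 0.31 0.55] 0.9952540173943859
tool y ang -0.35734899221081856 tilt z [-1.59558641e-03  6.19626143e-04 -9.99998535e-01]
```

View pics/g3.png

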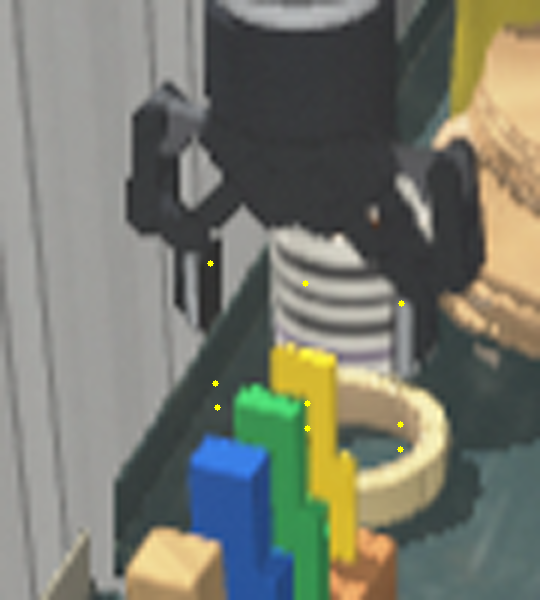

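Call:
step_arm(
  increments=[
    [0.001,0,-0.012,0,0,0,-1],
    [0.001,0,-0.022,0,0,0,-1],
    [0.001,0,-0.025,0,0,0,-1],
    [0.001,0,-0.025,0,0,0,-1],
  ],
)

```text
t: 4.63
eef_pos: [0.483, -0.1609, 0.0797]
tool_rot: [-0.001, 0.709, 0.705, -0.0]
contact_force: [-0.0, -0.1, -0.3]
gripper_width: 0.999
```

```bash
python3 ovl.py pics/g4.png 250 110 90 100 6 1
```

```text
[ 0.4833 -0.1609  0.0802] 4.6833 [ 0.39  0.02 -0.19] 0.9983123953080152
tool y ang -0.3389575441051058 tilt z [-5.64572083e-04  1.77718256e-04 -9.99999825e-01]
```

View pics/g4.png

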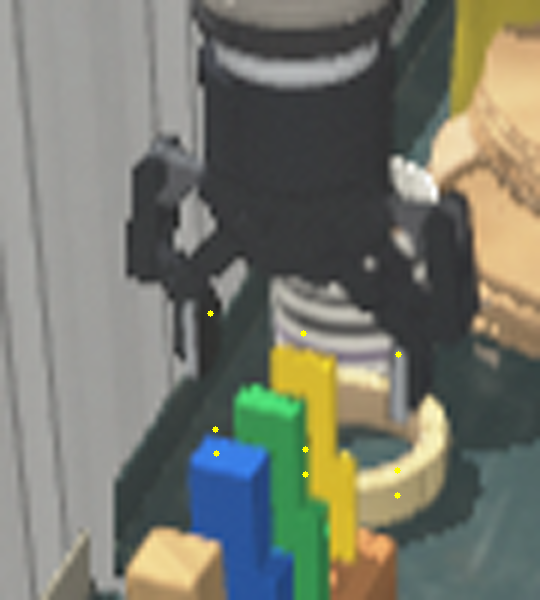

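Call:
step_arm(
  increments=[
    [0,0,-0.006,0,0,0,-1],
    [0,0,-0.006,0,0,0,1],
    [0,0,-0.006,0,0,0,1],
    [0,0,-0.006,0,0,0,1],
    [0,0,-0.006,0,0,0,1],
    [0,0,-0.006,0,0,0,1],
    [0,0,-0.006,0,0,0,1],
    [0,0,-0.006,0,0,0,1],
  ],
  force=40,
)

```text
t: 5.35
eef_pos: [0.4838, -0.161, 0.0746]
tool_rot: [0.0, 0.709, 0.705, 0.0]
contact_force: [0.4, 0.3, 0.7]
gripper_width: 0.318
```

```bash
python3 ovl.py pics/g5.png 250 110 90 100 6 1
```

```text
[ 0.4837 -0.161   0.0746] 5.4 [1.   0.58 1.02] 0.3223237845611683
tool y ang -0.34547652802700746 tilt z [ 5.27577142e-04 -1.34684949e-04 -9.99999852e-01]
```

View pics/g5.png

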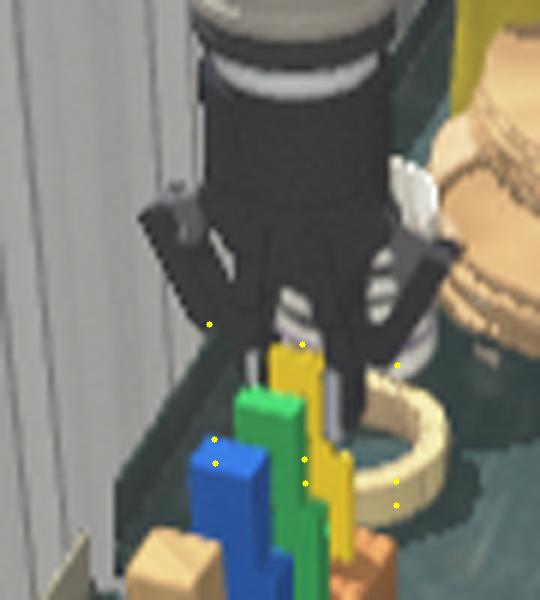

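Call:
step_arm(
  increments=[
    [0,0,0.012,0,0,0,1],
    [0,0,0.032,0,0,0,1],
    [0,0,0.06,0,0,0,1],
    [0,0,0.09,0,0,0,1],
    [0,0,0.12,0,0,0,1],
    [0,0.01,0.145,0,0,0,1],
    [0,0.035,0.155,0,0,1.5,1],
    [0,0.07,0.155,0,0,3,1],
    [0,0.105,0.155,0,0,4.5,1],
    [0,0.14,0.155,0,0,6,1],
  ],
)

```text
t: 6.23
eef_pos: [0.4832, -0.0198, 0.2297]
tool_rot: [0.0, 0.671, 0.741, 0.0]
contact_force: [0.7, -0.7, -0.9]
gripper_width: 0.322
```

Call:
step_arm(
  increments=[
    [0.0,0.035,0,0,0,1.5,1],
    [0.001,0.07,0,0,0,3,1],
    [0.001,0.105,0,0,0,4.5,1],
    [0.002,0.14,0,0,0,6,1],
    [0.003,0.175,0,0,0,7.2,1],
    [0.003,0.205,0,0,0,7.7,1],
    [0.004,0.225,0,0,0,7.7,1],
    [0.004,0.238,0,0,0,7.7,1],
    [0.004,0.24,0,0,0,7.7,1],
    [0.004,0.24,0,0,0,7.7,1],
  ],
)

```text
t: 7.07
eef_pos: [0.4871, 0.2195, 0.2292]
tool_rot: [-0.0, 0.619, 0.785, -0.0]
contact_force: [0.7, -0.8, -1.1]
gripper_width: 0.326
```

```bash
python3 ovl.py pics/p1.png 170 190 120 150 4 1; python3 - <<'E'
from h import *
t=cam("top");cv2.imwrite("pics/p1t.png",cv2.resize(t["color"][130:240,140:340,::-1],None,fx=4,fy=4,interpolation=cv2.INTER_CUBIC))
E
```

```text
[0.4874 0.2182 0.2291] 7.1167 [-0.13 -0.04 -0.16] 0.3173546437117354
tool y ang 13.3502109296094 tilt z [-5.99912197e-04 -7.64905965e-04 -9.99999528e-01]
```

View pics/p1.png

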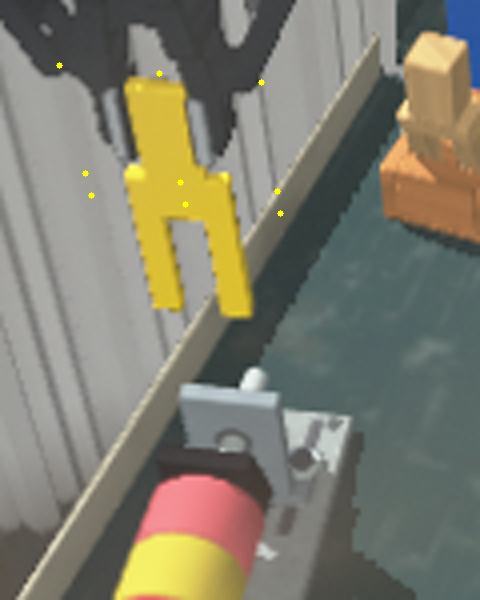

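View pics/p1t.png

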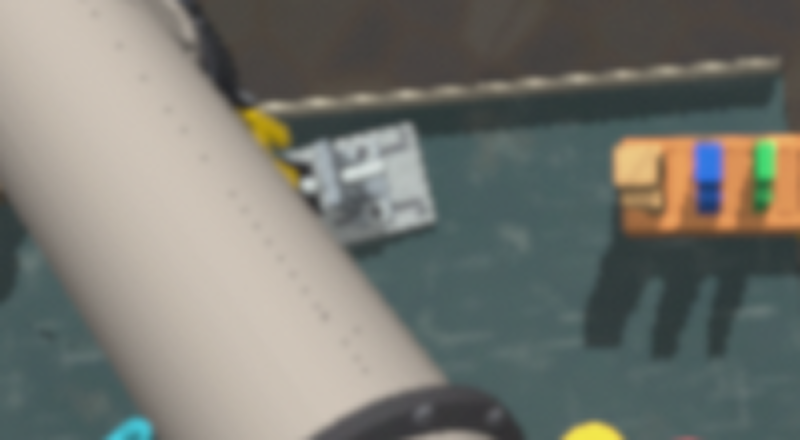

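```bash
cat > spf.py <<'E'
from h import *
from scipy.optimize import least_squares
P=np.load("P.npy");off=P[8:11]
def fitsp(c,pts,loc,z0,guess,zfix=True):
    pts=np.array(pts,float);loc=np.array(loc,float)
    def f(q):
        a=q[2];M=np.array([[np.cos(a),-np.sin(a)],[np.sin(a),np.cos(a)]])
        w=np.c_[loc[:,:2]@M.T+q[:2],loc[:,2]+q[3]]
        return (proj(c,w+off)-pts).ravel()
    r=least_squares(lambda q:np.r_[f(q),(q[3]-z0)/.0015],list(guess)+[z0],x_scale=[.01,.01,.1,.01])
    return r.x,f(r.x).reshape(-1,2)
def tost(p):
    x,y,a=P[3:6];d=np.array(p[:2])-[x,y];c,s=np.cos(a),np.sin(a);return np.array([c*d[0]+s*d[1],-s*d[0]+c*d[1]])
E
python3 - <<'E'
from spf import *
s=cam("side")
pts=[((u+.5)/4-.5+170,(v+.5)/4-.5+190) for u,v in [(127,88),(184,97),(228,187),(152,308),(183,309),(221,315),(252,317)]]
h=.004
loc=[(.014,h,.133),(-.014,h,.133),(-.023,h,.083),(.023,h,0),(.009,h,0),(-.009,h,0),(-.023,h,0)]
q,e=fitsp(s,pts,loc,.1645,(.4874,.2182,.234))
print(q,tost(q),np.degrees(q[2]));print(np.round(e,2))
o=bot.get_obs();print(o["eef_pos"],tost(o["eef_pos"]))
# bracket & shaft hole check: refit bracket pts residual vs side only
E
```

```text
[0.48737022 0.21873023 0.20102604 0.16412127] [-0.00013186 -0.0163411 ] 11.517943427535279
[[-0.6  -0.49]
 [ 1.56 -0.96]
 [-0.29 -0.24]
 [ 0.26 -0.05]
 [-0.19  0.63]
 [-0.24  0.32]
 [-0.59  0.75]]
[0.48772642 0.21729497 0.2291972 ] [-0.00011818 -0.01781985]
```

Call:
step_arm(
  increments=[
    [0,0,-0.025,0,0,0,1],
    [0,0,-0.05,0,0,0,1],
    [0,0,-0.07,0,0,0,1],
    [0,0,-0.08,0,0,0,1],
    [0,0,-0.08,0,0,0,1],
    [0,0,-0.08,0,0,0,1],
  ],
)

```text
t: 7.72
eef_pos: [0.4874, 0.2179, 0.1492]
tool_rot: [-0.0, 0.621, 0.784, -0.0]
contact_force: [-0.2, 0.2, -0.5]
gripper_width: 0.323
```

```bash
python3 ovl.py pics/p2.png 190 230 80 90 6
```

```text
[0.4876 0.2181 0.1496] 7.7667 [-0.47 -0.04 -0.83] 0.32042563271299773
tool y ang 13.285515411022274 tilt z [-2.09938124e-04 -4.86705156e-04 -9.99999860e-01]
```

View pics/p2.png

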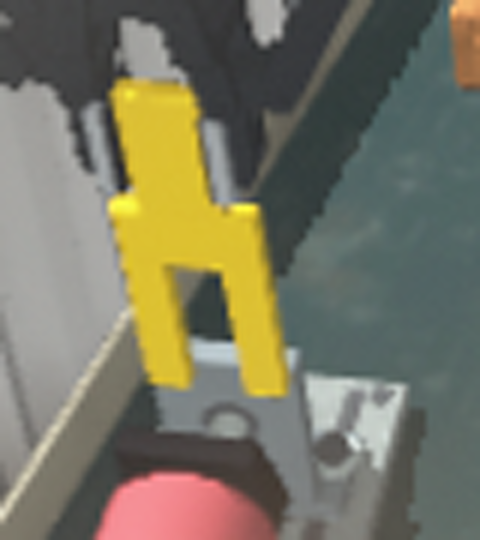

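```bash
python3 - <<'E'
from spf import *
s=cam("side")
x,y,a=P[3:6];c,si=np.cos(a),np.sin(a)
W=lambda l:np.array([x+c*l[0]-si*l[1],y+si*l[0]+c*l[1],l[2]])
f=lambda l:np.round((proj(s,W(l)+off)[0]-[190,230]+.5)*6-.5,1)
z=.0848
for l in[(0,-.0123,z),(.009,-.0123,z),(-.009,-.0123,z),(.023,-.0123,z),(-.023,-.0123,z),(0,-.0123,.068),(0,-.0123,.062),(0,-.0224,.062),(.025,-.0224,.092),(-.025,-.0224,.092),(-.025,-.0224,.012)]:print(l,f(l))
E
```

```text
(0, -0.0123, 0.0848) [215. 399.]
(0.009, -0.0123, 0.0848) [188.1 396.1]
(-0.009, -0.0123, 0.0848) [242.  401.9]
(0.023, -0.0123, 0.0848) [146.4 391.6]
(-0.023, -0.0123, 0.0848) [284.1 406.3]
(0, -0.0123, 0.068) [221.6 431.9]
(0, -0.0123, 0.062) [223.8 443.4]
(0, -0.0224, 0.062) [232.3 419.2]
(0.025, -0.0224, 0.092) [146.6 352.5]
(-0.025, -0.0224, 0.092) [295.8 368.2]
(-0.025, -0.0224, 0.012) [320.8 519.3]
```

Call:
step_arm(
  increments=[
    [-0.001,0.002,0,0,0,0,1],
    [-0.001,0.002,-0.01,0,0,0,1],
    [-0.001,0.002,-0.02,0,0,0,1],
    [-0.001,0.002,-0.03,0,0,0,1],
    [-0.001,0.002,-0.035,0,0,0,1],
    [-0.001,0.002,-0.035,0,0,0,1],
  ],
)

```text
t: 8.32
eef_pos: [0.4853, 0.2203, 0.1124]
tool_rot: [-0.001, 0.62, 0.785, -0.001]
contact_force: [1.3, -0.4, -1.2]
gripper_width: 0.319
```

```bash
python3 ovl.py pics/p3.png 190 230 80 90 6
```

```text
[0.4858 0.2207 0.1133] 8.3667 [-0.2   0.56  0.05] 0.3199776947414559
tool y ang 13.36790242378274 tilt z [-2.06399025e-03 -7.52441381e-04 -9.99997587e-01]
```

View pics/p3.png

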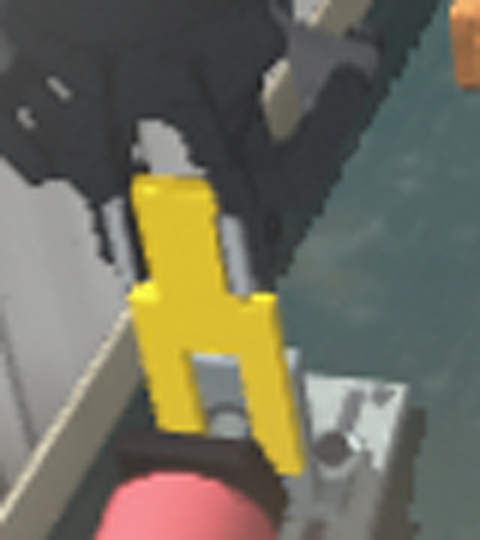

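Call:
step_arm(
  increments=[
    [0,0,-0.01,0,0,0,1],
    [0,0,-0.02,0,0,0,1],
    [0,0,-0.027,0,0,0,1],
    [0,0,-0.031,0,0,0,1],
    [0,0,-0.031,0,0,0,1],
  ],
)

```text
t: 8.78
eef_pos: [0.4857, 0.2206, 0.0821]
tool_rot: [-0.001, 0.62, 0.785, -0.001]
contact_force: [-0.3, -0.6, -0.6]
gripper_width: 0.318
```

Call:
step_arm(
  increments=[
    [0,0,-0.002,0,0,0,1],
    [0,0,-0.0035,0,0,0,1],
    [0,0,-0.0035,0,0,0,1],
  ],
)

```text
t: 9.03
eef_pos: [0.4866, 0.2211, 0.0799]
tool_rot: [0.0, 0.62, 0.785, 0.0]
contact_force: [-0.6, 0.0, 0.2]
gripper_width: 0.322
```

Call:
step_arm(
  increments=[
    [0,0,-0.0015,0,0,0,1],
    [0,0,-0.003,0,0,0,1],
    [0,0,-0.003,0,0,0,1],
  ],
)

```text
t: 9.28
eef_pos: [0.4864, 0.2209, 0.0768]
tool_rot: [-0.0, 0.62, 0.785, -0.0]
contact_force: [0.1, -0.2, -0.5]
gripper_width: 0.321
```

Call:
step_arm(
  increments=[
    [0,0,-0.001,0,0,0,1],
    [0,0,-0.002,0,0,0,1],
    [0,0,-0.002,0,0,0,1],
  ],
)

```text
t: 9.53
eef_pos: [0.4864, 0.2209, 0.0747]
tool_rot: [-0.0, 0.62, 0.785, -0.0]
contact_force: [1.0, 0.1, -0.7]
gripper_width: 0.319
```

Call:
step_arm(
  increments=[
    [0,0,-0.001,0,0,0,1],
    [0,0,-0.002,0,0,0,1],
    [0,0,-0.002,0,0,0,1],
  ],
)

```text
t: 9.78
eef_pos: [0.4866, 0.2215, 0.0745]
tool_rot: [0.0, 0.62, 0.785, 0.0]
contact_force: [-4.5, -2.9, 15.9]
gripper_width: 0.322
```

```bash
python3 ovl.py pics/p4.png 190 240 80 90 6
```

```text
[0.4866 0.2215 0.0745] 9.8333 [-5.23 -1.44 15.36] 0.3188821129221393
tool y ang 13.362784982780076 tilt z [ 8.07291073e-04 -3.89517358e-04 -9.99999598e-01]
```

View pics/p4.png

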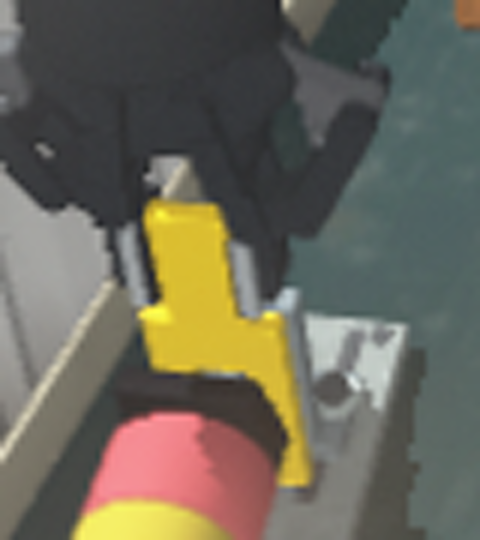

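Call:
step_arm(
  increments=[
    [0,0,0.0013,0,0,0,1],
    [0.0005,-0.002,0.0013,0,0,0,1],
    [0.0009,-0.0038,0.0013,0,0,0,1],
    [0.0009,-0.0038,0.0013,0,0,0,1],
  ],
)

```text
t: 10.17
eef_pos: [0.4878, 0.2179, 0.0746]
tool_rot: [-0.0, 0.62, 0.785, 0.001]
contact_force: [-1.0, 2.6, 4.8]
gripper_width: 0.319
```

Call:
step_arm(
  increments=[
    [0.0004,-0.0015,0,0,0,0,1],
    [0.0004,-0.0015,0,0,0,0,1],
  ],
)

```text
t: 10.33
eef_pos: [0.4878, 0.2176, 0.0746]
tool_rot: [-0.001, 0.62, 0.785, 0.001]
contact_force: [-1.2, 4.5, 4.5]
gripper_width: 0.324
```

Call:
step_arm(
  increments=[
    [0.0003,-0.0012,0,0,0,0,1],
    [0.0003,-0.0012,0,0,0,0,1],
    [0.0003,-0.0012,0,0,0,0,1],
  ],
)

```text
t: 10.58
eef_pos: [0.4879, 0.2176, 0.0746]
tool_rot: [-0.001, 0.619, 0.785, 0.002]
contact_force: [-3.1, 7.9, 3.2]
gripper_width: 0.319
```

```bash
python3 ovl.py pics/p5.png 190 240 80 90 6
```

```text
[0.4878 0.2176 0.0746] 10.6333 [-2.66  7.51  3.01] 0.32067275891281266
tool y ang 13.453224430066633 tilt z [ 6.31367977e-04  4.26470605e-03 -9.99990707e-01]
```

View pics/p5.png

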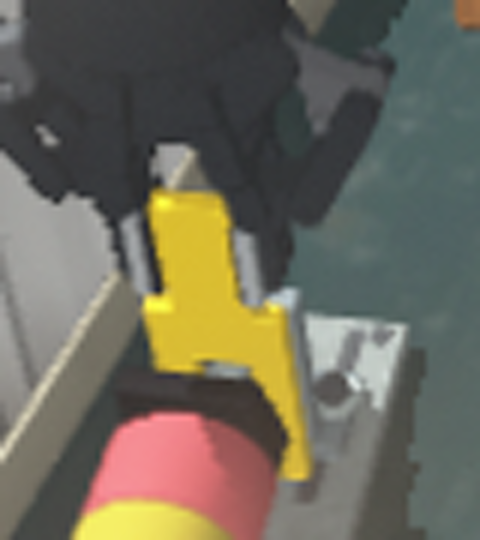

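Call:
step_arm(
  increments=[
    [-0.0006,0.0024,0,0,0,0,1],
    [-0.0006,0.0024,0,0,0,0,-0.3],
    [-0.0006,0.0024,0,0,0,0,-0.3],
    [-0.0006,0.0024,0,0,0,0,-0.3],
    [-0.0006,0.0024,0,0,0,0,-0.3],
    [-0.0006,0.0024,0.01,0,0,0,-0.3],
    [-0.0006,0.0024,0.03,0,0,0,-0.3],
  ],
)

```text
t: 11.22
eef_pos: [0.4859, 0.2156, 0.1029]
tool_rot: [-0.001, 0.62, 0.784, -0.002]
contact_force: [0.5, -1.2, 0.2]
gripper_width: 0.65
```

```bash
python3 ovl.py pics/p6.png 190 240 80 90 6
```

```text
[0.4887 0.2176 0.1079] 11.2667 [1.44 1.11 2.17] 0.6472592741489608
tool y ang 13.354650595385317 tilt z [ 0.00242069  0.00105945 -0.99999651]
```

View pics/p6.png

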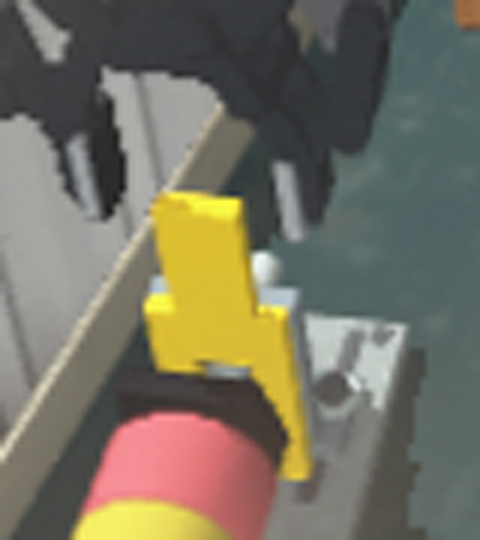

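Call:
step_arm(
  increments=[
    [0,0,0.035,0,0,0,-0.6],
    [0,0,0.07,0,0,0,-1],
    [-0.001,-0.025,0.095,0,0,-1.5,-1],
    [-0.002,-0.06,0.1,0,0,-3.5,-1],
    [-0.003,-0.1,0.1,0,0,-5.5,-1],
    [-0.004,-0.14,0.1,0,0,-8,-1],
    [-0.005,-0.18,0.1,0,0,-10,-1],
    [-0.005,-0.22,0.1,0,0,-12,-1],
    [-0.005,-0.24,0.1,0,0,-13.5,-1],
    [-0.005,-0.248,0.095,0,0,-13.5,-1],
  ],
)

```text
t: 12.1
eef_pos: [0.4828, -0.0357, 0.2004]
tool_rot: [0.001, 0.711, 0.704, 0.0]
contact_force: [0.7, -0.2, 0.5]
gripper_width: 0.997
```

Call:
step_arm(
  increments=[
    [0,0,-0.03,0,0,0,-1],
    [0,0,-0.06,0,0,0,-1],
    [0,0,-0.075,0,0,0,-1],
    [0,0,-0.08,0,0,0,-1],
    [0,0,-0.08,0,0,0,-1],
  ],
)

```text
t: 12.52
eef_pos: [0.4817, -0.0301, 0.1184]
tool_rot: [-0.001, 0.707, 0.707, -0.0]
contact_force: [-0.3, 0.4, 0.3]
gripper_width: 1.002
```

```bash
python3 ovl.py pics/w1.png 240 130 90 120 5 1;python3 - <<'E'
from h import *
t=cam("top");cv2.imwrite("pics/w1t.png",cv2.resize(t["color"][130:240,140:340,::-1],None,fx=4,fy=4,interpolation=cv2.INTER_CUBIC))
E
```

```text
[ 0.4827 -0.0301  0.1195] 12.5667 [ 0.28 -0.14  0.64] 1.0007047988891695
tool y ang -0.04985273159720101 tilt z [-1.96806478e-04  6.07705742e-04 -9.99999796e-01]
```

View pics/w1.png

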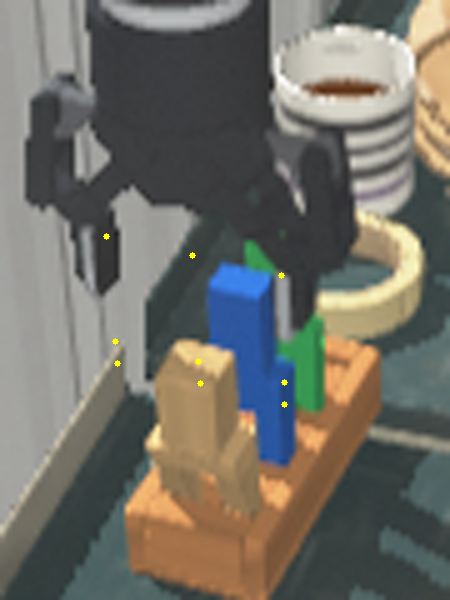

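View pics/w1t.png

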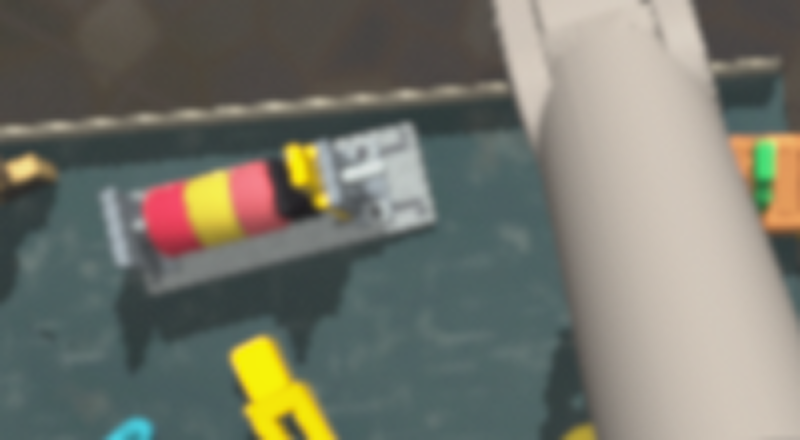

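Call:
step_arm(
  increments=[
    [0,0,-0.025,0,0,0,-1],
    [0,0,-0.043,0,0,0,-1],
    [0,0,-0.051,0,0,0,-1],
    [0,0,-0.051,0,0,0,1],
    [0,0,-0.051,0,0,0,1],
    [0,0,-0.051,0,0,0,1],
    [0,0,-0.051,0,0,0,1],
    [0,0,-0.051,0,0,0,1],
    [0,0,-0.051,0,0,0,1],
    [0,0,-0.051,0,0,0,1],
  ],
  force=50,
)

```text
t: 13.45
eef_pos: [0.4833, -0.0311, 0.0694]
tool_rot: [0.001, 0.708, 0.706, 0.001]
contact_force: [-0.9, 0.6, 6.3]
gripper_width: 0.341
```

```bash
python3 ovl.py pics/w2.png 240 130 90 120 5 1
```

```text
[ 0.4833 -0.0311  0.0694] 13.5 [-1.05  0.6   5.83] 0.34529755366622256
tool y ang -0.16575782964244035 tilt z [ 1.75198799e-03 -2.74049344e-04 -9.99998428e-01]
```

View pics/w2.png

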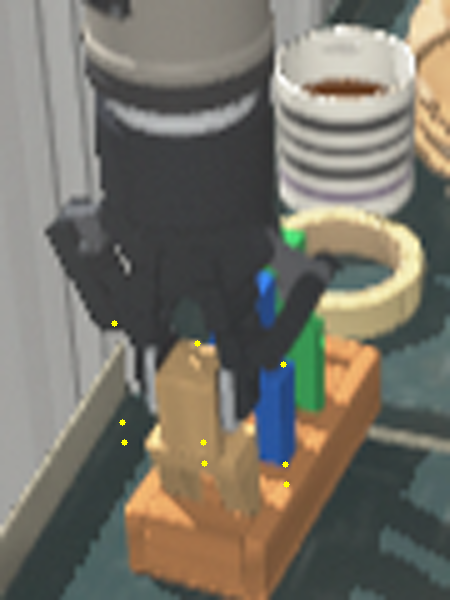

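Call:
step_arm(
  increments=[
    [0,0,0.012,0,0,0,1],
    [0,0,0.035,0,0,0,1],
    [0,0,0.065,0,0,0,1],
    [0,0,0.1,0,0,0,1],
    [0,0,0.13,0,0,0,1],
    [0,0.015,0.15,0,0,1.5,1],
    [0,0.05,0.16,0,0,3.5,1],
    [0,0.085,0.16,0,0,5.5,1],
    [0,0.12,0.16,0,0,7.5,1],
    [0,0.155,0.16,0,0,9.5,1],
  ],
)

```text
t: 14.33
eef_pos: [0.4824, 0.1252, 0.229]
tool_rot: [0.001, 0.647, 0.763, 0.0]
contact_force: [0.4, 0.0, -1.4]
gripper_width: 0.341
```

Call:
step_arm(
  increments=[
    [0,0.035,0,0,0,1.5,1],
    [0,0.065,0,0,0,2.5,1],
    [0,0.09,0,0,0,3.5,1],
    [0,0.105,0,0,0,4,1],
    [0,0.112,0,0,0,4,1],
    [0,0.112,0,0,0,4,1],
    [0,0.112,0,0,0,4,1],
  ],
)

```text
t: 14.92
eef_pos: [0.4825, 0.235, 0.2281]
tool_rot: [0.0, 0.62, 0.784, -0.0]
contact_force: [0.5, -1.1, -0.4]
gripper_width: 0.344
```

```bash
python3 ovl.py pics/w3.png 170 170 110 140 4 1; python3 - <<'E'
from h import *
t=cam("top");cv2.imwrite("pics/w3t.png",cv2.resize(t["color"][130:240,140:340,::-1],None,fx=4,fy=4,interpolation=cv2.INTER_CUBIC))
s=cam("side");cv2.imwrite("pics/w3s.png",cv2.resize(s["color"][190:310,180:270,::-1],None,fx=5,fy=5,interpolation=cv2.INTER_CUBIC))
E
```

```text
[0.4827 0.2343 0.228 ] 14.9667 [-0.2   0.04 -0.67] 0.34388190644964645
tool y ang 13.25075545742406 tilt z [-2.24625311e-04 -1.18775368e-03 -9.99999269e-01]
```

View pics/w3.png

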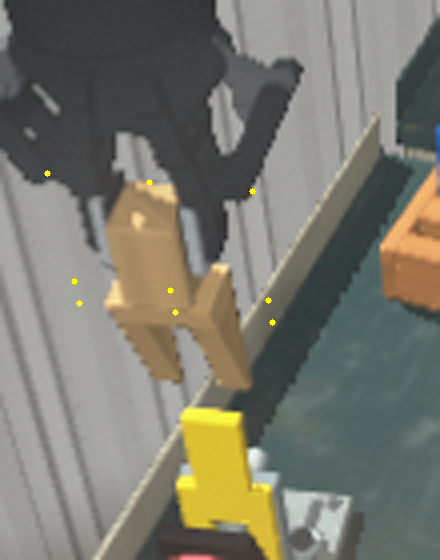

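View pics/w3s.png

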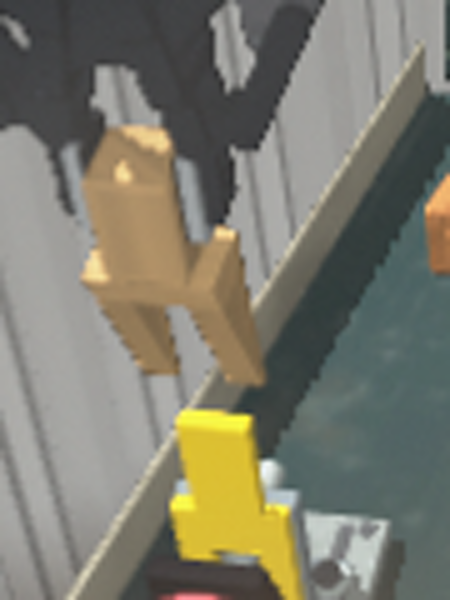

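View pics/w3t.png

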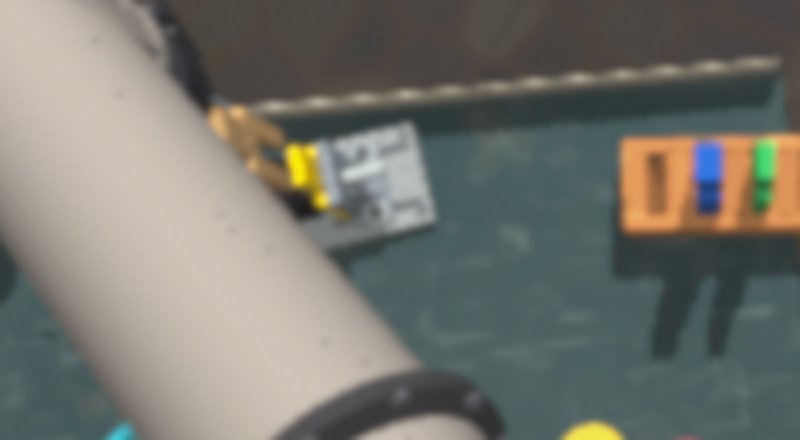

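```bash
cat > wf.py <<'E'
from spf import *
def wedgefit(c,pts,loc,yaw,z0,g,sz=.002):
    pts=np.array(pts,float);loc=np.array(loc,float)
    def W(q):
        tx=q[3];l=loc-[0,0,.1]
        y=l[:,1]*np.cos(tx)-l[:,2]*np.sin(tx);z=l[:,1]*np.sin(tx)+l[:,2]*np.cos(tx)+.1
        a=q[4]
        return np.c_[q[0]+np.cos(a)*l[:,0]-np.sin(a)*y,q[1]+np.sin(a)*l[:,0]+np.cos(a)*y,z+q[2]]
    f=lambda q:(proj(c,W(q)+off)-pts).ravel()
    r=least_squares(lambda q:np.r_[f(q),(q[2]-z0)/sz,(q[4]-yaw)/.02],[*g,z0,0,yaw],loss='soft_l1',x_scale=[.01,.01,.01,.1,.1])
    return r.x,f(r.x).reshape(-1,2)
E
python3 - <<'E'
from wf import *
s=cam("side")
raw=[(85,180),(115,128),(82,285),(238,232),(265,384),(225,382),(180,374),(150,371)]
loc=[(.015,.015,.123),(.015,-.015,.123),(.023,.015,.077),(-.023,-.015,.077),(-.023,-.011,0),(-.009,-.011,0),(.009,-.011,0),(.023,-.011,0)]
pts=[((u+.5)/5-.5+180,(v+.5)/5-.5+190) for u,v in raw]
o=bot.get_obs();e=o["eef_pos"];yaw=np.radians(13.3)
for z0,sz in((e[2]-.0594,.001),(e[2]-.0594,.01)):
    q,r=wedgefit(s,pts,loc,yaw,z0,e[:2],sz)
    print(np.round(q,4),"tilt deg",np.degrees(q[3]),"local at z+100mm",tost(q),"tcp local",tost(e),e);print(np.round(r,2).tolist())
E
```

```text
[ 0.4814  0.2362  0.1686 -0.0548  0.2326] tilt deg -3.139275358962112 local at z+100mm [-0.00187276  0.00201447] tcp local [-0.00090035 -0.00014856] [0.48286792 0.23430323 0.22813429]
[[-1.12, 1.08], [-1.06, -1.36], [0.07, -0.65], [0.7, -0.5], [0.54, 0.22], [1.06, -0.13], [0.49, 0.51], [-0.92, 0.37]]
[ 0.4898  0.2254  0.1562 -0.0429  0.2305] tilt deg -2.4574192030479782 local at z+100mm [ 0.00377518 -0.01044163] tcp local [-0.00090035 -0.00014856] [0.48286792 0.23430323 0.22813429]
[[-0.55, 1.18], [-0.59, -0.78], [0.5, -0.81], [0.4, -0.22], [0.01, 0.14], [0.69, -0.21], [0.34, 0.44], [-0.91, 0.29]]
```

Call:
step_arm(
  increments=[
    [0,0.003,0,1.4,0,0.35,1],
    [0,0.005,0,2.7,0,0.7,1],
    [0,0.005,0,2.7,0,0.7,1],
    [0,0.005,0,2.7,0,0.7,1],
  ],
)

```text
t: 15.45
eef_pos: [0.4828, 0.24, 0.2282]
tool_rot: [-0.014, 0.616, 0.788, 0.018]
contact_force: [0.4, 1.2, -1.2]
gripper_width: 0.343
```

```bash
python3 ovl.py pics/w4.png 180 190 90 120 5; python3 - <<'E'
from h import *
t=cam("top");cv2.imwrite("pics/w4t.png",cv2.resize(t["color"][150:190,185:255,::-1],None,fx=10,fy=10,interpolation=cv2.INTER_CUBIC))
E
```

```text
[0.4827 0.2403 0.2282] 15.5 [ 0.39  0.04 -1.49] 0.3471934778237207
tool y ang 13.979267171486136 tilt z [-1.25744071e-04  4.68249321e-02 -9.98903103e-01]
```

View pics/w4.png

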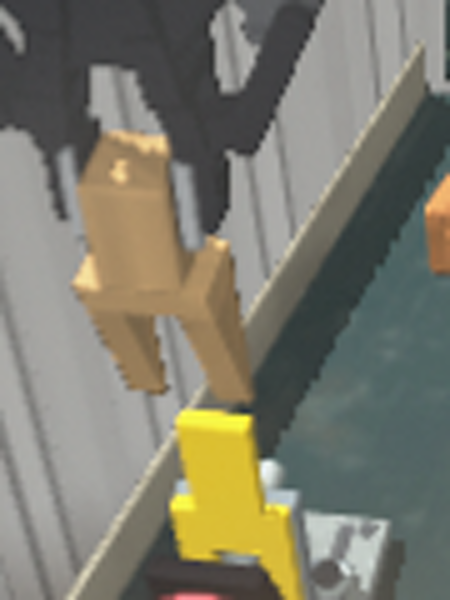

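View pics/w4t.png

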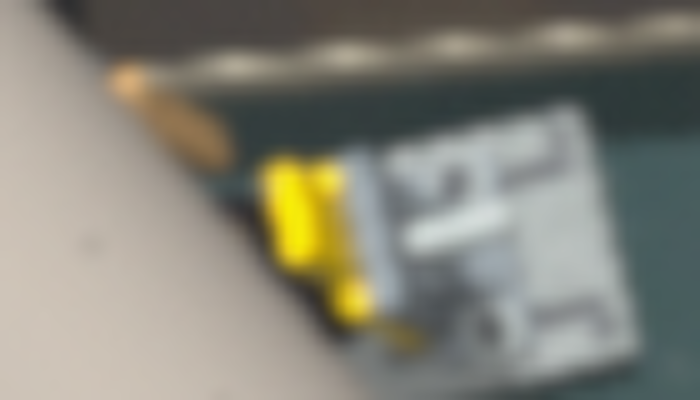

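```bash
python3 - <<'E'
from wf import *
s=cam("side")
raw=[(78,185),(105,132),(73,290),(228,238),(252,402),(212,400),(167,391),(130,387)]
loc=[(.015,.015,.123),(.015,-.015,.123),(.023,.015,.077),(-.023,-.015,.077),(-.023,-.011,0),(-.009,-.011,0),(.009,-.011,0),(.023,-.011,0)]
pts=[((u+.5)/5-.5+180,(v+.5)/5-.5+190) for u,v in raw]
o=bot.get_obs();e=o["eef_pos"];yaw=np.radians(14)
q,r=wedgefit(s,pts,loc,yaw,e[2]-.0594,e[:2],.001)
print(np.round(q,4),"tilt deg",np.degrees(q[3]),"local at z+100mm",tost(q),"tcp local",tost(e),e);print(np.round(r,2).tolist())
E
```

```text
[4.832e-01 2.395e-01 1.687e-01 3.000e-04 2.470e-01] tilt deg 0.014759093609726869 local at z+100mm [0.00065488 0.00481004] tcp local [0.00031842 0.00629025] [0.48256043 0.24084915 0.22827627]
[[-1.61, 0.22], [-0.95, -1.32], [-0.47, -0.32], [0.57, -0.04], [0.54, -0.04], [0.98, -0.32], [0.3, 0.6], [0.21, 0.72]]
```

Call:
step_arm(
  increments=[
    [0,0,-0.02,0,0.6,-0.6,1],
    [0,0,-0.045,0,0.6,-0.6,1],
    [0,0,-0.06,0,0.6,-0.6,1],
    [0,0,-0.075,0,0.6,-0.6,1],
    [0,0,-0.08,0,0.6,-0.6,1],
    [0,0,-0.08,0,0.6,-0.6,1],
  ],
)

```text
t: 16.1
eef_pos: [0.4817, 0.2406, 0.1471]
tool_rot: [-0.019, 0.619, 0.785, 0.014]
contact_force: [-0.3, 0.7, -0.3]
gripper_width: 0.345
```

```bash
python3 ovl.py pics/w5.png 180 220 90 120 5
```

```text
[0.4823 0.2411 0.1481] 16.15 [ 0.43  0.04 -1.26] 0.34097823014267353
tool y ang 13.462136585151258 tilt z [-0.01101259  0.04705453 -0.99883161]
```

View pics/w5.png

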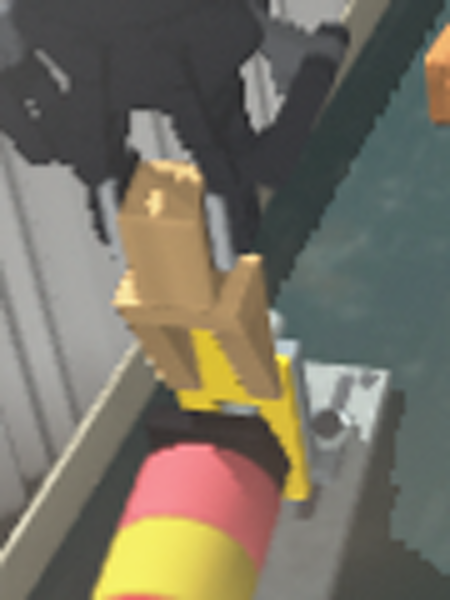

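Call:
step_arm(
  increments=[
    [0,0,-0.01,0,0,0,1],
    [0,0,-0.02,0,0,0,1],
    [0,0,-0.028,0,0,0,1],
    [0,0,-0.032,0,0,0,1],
    [0,0,-0.032,0,0,0,1],
  ],
)

```text
t: 16.57
eef_pos: [0.4818, 0.2404, 0.115]
tool_rot: [-0.019, 0.619, 0.785, 0.014]
contact_force: [0.9, -0.1, -1.2]
gripper_width: 0.347
```

```bash
python3 ovl.py pics/w6.png 180 220 90 120 5
```

```text
[0.4821 0.2408 0.1156] 16.6167 [ 0.64  0.5  -0.05] 0.3453230643603446
tool y ang 13.4472795392999 tilt z [-0.01141558  0.04677242 -0.99884034]
```

View pics/w6.png

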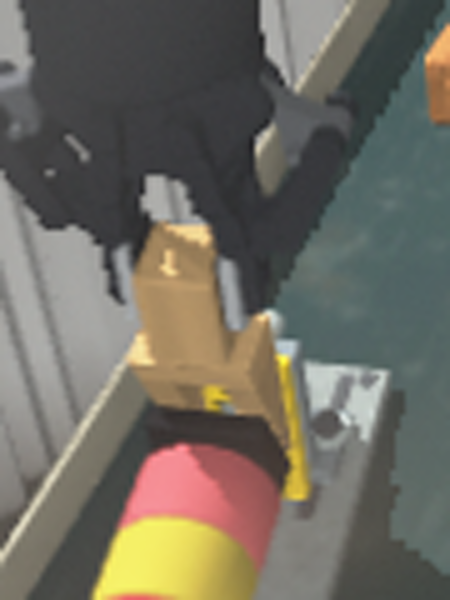

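Call:
step_arm(
  increments=[
    [0.0003,-0.0015,0,0,0,0,1],
    [0.0007,-0.003,0,0,0,0,1],
    [0.0007,-0.003,0,0,0,0,1],
  ],
)

```text
t: 16.87
eef_pos: [0.4836, 0.2376, 0.1165]
tool_rot: [-0.018, 0.62, 0.785, 0.016]
contact_force: [0.0, 0.3, -1.6]
gripper_width: 0.347
```

Call:
step_arm(
  increments=[
    [0.0003,-0.001,0,0,0,0,1],
    [0.0004,-0.002,0,0,0,0,1],
    [0.0004,-0.002,0,0,0,0,1],
  ],
)

```text
t: 17.12
eef_pos: [0.4838, 0.2364, 0.1165]
tool_rot: [-0.019, 0.619, 0.785, 0.016]
contact_force: [0.3, 1.0, -0.2]
gripper_width: 0.342
```

Call:
step_arm(
  increments=[
    [0.0003,-0.0012,0,0,0,0,1],
    [0.0003,-0.0012,0,0,0,0,1],
  ],
)

```text
t: 17.28
eef_pos: [0.4839, 0.2361, 0.1166]
tool_rot: [-0.019, 0.619, 0.785, 0.016]
contact_force: [-0.6, 4.9, 0.1]
gripper_width: 0.343
```

Call:
step_arm(
  increments=[
    [0,0.0005,-0.005,0,0,0,1],
    [0,0.0005,-0.01,0,0,0,1],
    [0,0.0005,-0.015,0,0,0,1],
    [0,0.0005,-0.018,0,0,0,1],
    [0,0.0005,-0.018,0,0,0,1],
  ],
)

```text
t: 17.7
eef_pos: [0.4839, 0.2363, 0.0976]
tool_rot: [-0.019, 0.619, 0.785, 0.016]
contact_force: [0.1, 6.8, -2.1]
gripper_width: 0.344
```

Call:
step_arm(
  increments=[
    [0,0,-0.001,0,0,0,1],
    [0,0,-0.002,0,0,0,1],
    [0,0,-0.003,0,0,0,1],
    [0,0,-0.003,0,0,0,1],
  ],
)

```text
t: 18.03
eef_pos: [0.4841, 0.2366, 0.0954]
tool_rot: [-0.019, 0.619, 0.785, 0.016]
contact_force: [-1.6, 5.5, 5.4]
gripper_width: 0.341
```

Call:
step_arm(
  increments=[
    [0,0,-0.001,0,0,0,1],
    [0,0,-0.002,0,0,0,1],
    [0,0,-0.002,0,0,0,1],
  ],
)

```text
t: 18.28
eef_pos: [0.4844, 0.2369, 0.0947]
tool_rot: [-0.018, 0.619, 0.785, 0.016]
contact_force: [-4.9, 4.7, 16.0]
gripper_width: 0.347
```

```bash
python3 ovl.py pics/w7.png 180 230 90 110 5; python3 - <<'E'
from h import *
s=cam("side");cv2.imwrite("pics/w7b.png",cv2.resize(s["color"][270:400,170:270,::-1],None,fx=4.5,fy=4.5,interpolation=cv2.INTER_CUBIC))
print(bot.get_obs()["torque"])
E
```

```text
[0.4843 0.2369 0.0947] 18.3333 [-4.21  3.52 16.24] 0.34716873224686445
tool y ang 13.499754798452011 tilt z [-0.0085802   0.0484649  -0.99878803]
[ 0.5414498   1.09240665 -0.05479829]
```

View pics/w7.png

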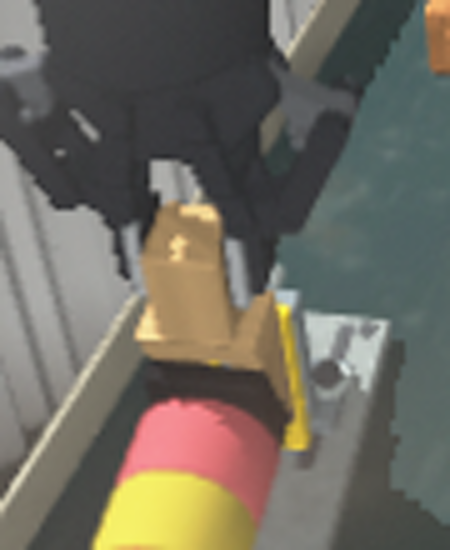

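View pics/w7b.png

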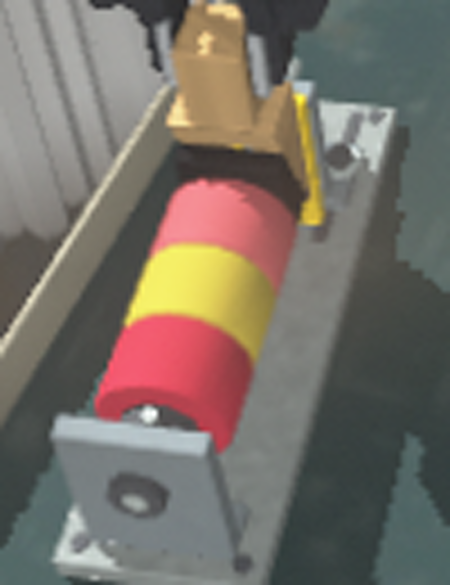

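```bash
cat > roll.py <<'E'
from h import *
def shift(cur,ref,x0,y0,w,h):
    A=ref[y0:y0+h,x0:x0+w].astype(np.float32)[:,:,1];B=cur[y0:y0+h,x0:x0+w].astype(np.float32)[:,:,1]
    M=np.eye(2,3,dtype=np.float32)
    cc,M=cv2.findTransformECC(A,B,M,cv2.MOTION_TRANSLATION,(3,200,1e-6),None,3)
    return M[:,2],cc
P=np.load("P.npy")
if __name__=="__main__":
    s=cam("side");cur=s["color"][:,:,::-1];ref=cv2.imread("pics/s0.png")
    x,y,a=P[3:6];u=np.array([-np.sin(a),np.cos(a),0])
    for yy in(.05,.09):
        p=np.array([x,y,.085])+u*yy
        print("px per mm along +y",proj(s,p+u*.001+P[8:11])[0]-proj(s,p+P[8:11])[0],proj(s,p)[0])
    for w in((196,318,34,22),(200,325,26,14),(194,330,34,20),(195,340,30,20)): print(w,shift(cur,ref,*w))
    print("static",shift(cur,ref,180,360,50,38))
E
python3 roll.py
```

```text
px per mm along +y [-0.16338177  0.45536735] [216.54244112 322.29046824]
px per mm along +y [-0.17650527  0.49273125] [209.78414077 341.20591181]
(196, 318, 34, 22) (array([-0.25376186,  0.74089   ], dtype=float32), 0.995051744385348)
(200, 325, 26, 14) (array([-0.3051483,  1.0643255], dtype=float32), 0.9711561309929707)
(194, 330, 34, 20) (array([-0.318351  ,  0.91721725], dtype=float32), 0.9970532582639428)
(195, 340, 30, 20) (array([-0.02672771,  1.135462  ], dtype=float32), 0.9853066926968769)
static (array([-0.02365963,  0.01557048], dtype=float32), 0.9972073067732576)
```

```bash
python3 - <<'E'
from wf import *
s=cam("side")
raw=[(143,258),(170,205),(217,265),(137,337),(270,294),(232,360)]
loc=[(.015,.015,.123),(.015,-.015,.123),(-.015,.015,.123),(.023,.015,.077),(-.023,-.015,.077),(-.023,.015,.077)]
pts=[((u+.5)/5-.5+180,(v+.5)/5-.5+230) for u,v in raw]
o=bot.get_obs();e=o["eef_pos"];yaw=np.radians(13.5)
q,r=wedgefit(s,pts,loc,yaw,e[2]-.0594,e[:2],.001)
print(np.round(q,4),"tilt deg",np.degrees(q[3]),"local at z+100mm",tost(q),"tcp local",tost(e),e);print(np.round(r,2).tolist())
print(o["contact_force"],o["t"])
E
python3 roll.py | tail -5
```

```text
[0.4837 0.2374 0.0352 0.0558 0.2285] tilt deg 3.1992864062781607 local at z+100mm [0.00060626 0.0027186 ] tcp local [0.00114368 0.00200255] [0.48435744 0.23686968 0.09467588]
[[-1.12, -0.16], [-1.15, -1.29], [0.34, 0.21], [-0.69, 1.16], [1.32, 0.5], [4.41, -0.72]]
[-3.69310766  4.04998873 16.23250359] 18.4833
(196, 318, 34, 22) (array([-0.25055218,  0.7315154 ], dtype=float32), 0.9951087311542512)
(200, 325, 26, 14) (array([-0.31157714,  1.0705775 ], dtype=float32), 0.9712419301432118)
(194, 330, 34, 20) (array([-0.31692967,  0.90999246], dtype=float32), 0.9970796901612442)
(195, 340, 30, 20) (array([-0.01401523,  1.142952  ], dtype=float32), 0.9856080774294781)
static (array([-0.00117593,  0.01120978], dtype=float32), 0.997126932393793)
```

```bash
python3 - <<'E'
from wf import *
s=cam("side")
cv2.imwrite("pics/w8.png",cv2.resize(s["color"][265:320,195:250,::-1],None,fx=10,fy=10,interpolation=cv2.INTER_CUBIC))
raw=[(143,258),(170,205),(217,265),(137,337),(270,294)]
loc=[(.015,.015,.123),(.015,-.015,.123),(-.015,.015,.123),(.023,.015,.077),(-.023,-.015,.077)]
pts=[((u+.5)/5-.5+180,(v+.5)/5-.5+230) for u,v in raw]
o=bot.get_obs();e=o["eef_pos"];yaw=np.radians(13.5)
q,r=wedgefit(s,pts,loc,yaw,e[2]-.0594,e[:2],.001)
print(np.round(q,4),"tilt deg",np.degrees(q[3]),tost(q));print(np.round(r,2).tolist())
E
```

```text
[0.4833 0.2367 0.0352 0.0403 0.2328] tilt deg 2.308074002113178 [3.55464705e-05 2.11184495e-03]
[[-0.74, -0.14], [-0.88, -1.45], [0.75, 0.18], [-0.19, 0.9], [1.72, -0.0]]
```

View pics/w8.png

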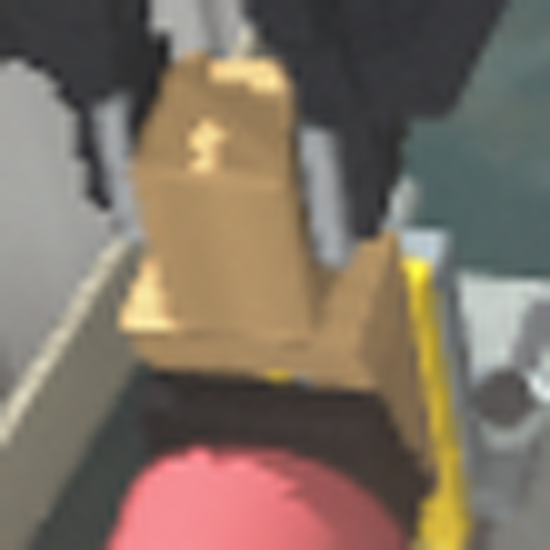

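Call:
step_arm(
  increments=[
    [0,0,0.0015,0,0,0,1],
    [0,0,0.0015,-0.7,-0.17,0,1],
    [0,0,0.0015,-1.5,-0.35,0,1],
    [0,0,0.0015,-1.5,-0.35,0,1],
  ],
)

```text
t: 18.92
eef_pos: [0.4844, 0.236, 0.0946]
tool_rot: [-0.008, 0.619, 0.785, 0.008]
contact_force: [0.3, 4.5, 0.8]
gripper_width: 0.342
```

```bash
python3 -c "
from h import *
o=bot.get_obs();print(o['eef_pos'],o['contact_force'],o['torque'])"; python3 roll.py|tail -5
```

```text
[0.48438207 0.23603932 0.09458081] [0.28717726 4.49534155 0.82529361] [ 1.3646041  -0.15276449 -0.08295235]
(196, 318, 34, 22) (array([-0.25626117,  0.7405454 ], dtype=float32), 0.9950934413653626)
(200, 325, 26, 14) (array([-0.31997988,  1.0784745 ], dtype=float32), 0.9712038739353492)
(194, 330, 34, 20) (array([-0.3015202,  0.8965375], dtype=float32), 0.9971046267815533)
(195, 340, 30, 20) (array([-0.03564155,  1.129691  ], dtype=float32), 0.9880111010512747)
static (array([-0.0275986 ,  0.03005457], dtype=float32), 0.9972186183960268)
```

Call:
step_arm(
  increments=[
    [0,0,-0.001,0,0,0,1],
    [0,0,-0.002,0,0,0,1],
    [0,0,-0.002,0,0,0,1],
  ],
)

```text
t: 19.22
eef_pos: [0.4845, 0.2359, 0.0941]
tool_rot: [-0.008, 0.62, 0.785, 0.008]
contact_force: [-2.4, 1.9, 14.4]
gripper_width: 0.342
```

Call:
step_arm(
  increments=[
    [0,0,-0.0003,0,0,0,1],
    [0,0,-0.0003,0,0,0,1],
    [0,0,-0.0003,0,0,0,1],
    [0,0,-0.0003,0,0,0,1],
  ],
)

```text
t: 19.55
eef_pos: [0.4845, 0.2358, 0.094]
tool_rot: [-0.008, 0.62, 0.785, 0.008]
contact_force: [-3.9, 1.4, 17.1]
gripper_width: 0.345
```

```bash
python3 ovl.py pics/f1.png 160 260 120 140 4; python3 roll.py|tail -5; python3 - <<'E'
from h import *
o=bot.get_obs();print(o["contact_force"],o["torque"],o["joint_vel"].round(4),o["eef_pos"])
s=cam("side");t=cam("top")
cv2.imwrite("pics/f1s.png",s["color"][:,:,::-1])
cv2.imwrite("pics/f1t.png",cv2.resize(t["color"][130:240,140:340,::-1],None,fx=4,fy=4,interpolation=cv2.INTER_CUBIC))
E
```

```text
[0.4845 0.2358 0.0941] 19.6 [-2.71  1.47 16.4 ] 0.3481927516338504
tool y ang 13.417677121795949 tilt z [-0.00256228  0.02184227 -0.99975815]
(196, 318, 34, 22) (array([-0.25822216,  0.7444135 ], dtype=float32), 0.9950902327619887)
(200, 325, 26, 14) (array([-0.31485716,  1.0733224 ], dtype=float32), 0.9712943983204789)
(194, 330, 34, 20) (array([-0.31249022,  0.9178355 ], dtype=float32), 0.9971033747678447)
(195, 340, 30, 20) (array([-0.00648373,  1.1420493 ], dtype=float32), 0.9852213962642445)
static (array([-0.03092895,  0.02227627], dtype=float32), 0.9971820239630892)
[-2.32177107  2.23399985 16.23268886] [ 0.76622811  1.00747351 -0.04006622] [ 0.0002  0.0002 -0.0014 -0.0018 -0.0015 -0.0008 -0.0026] [0.48456068 0.23587591 0.09405867]
```

View pics/f1.png

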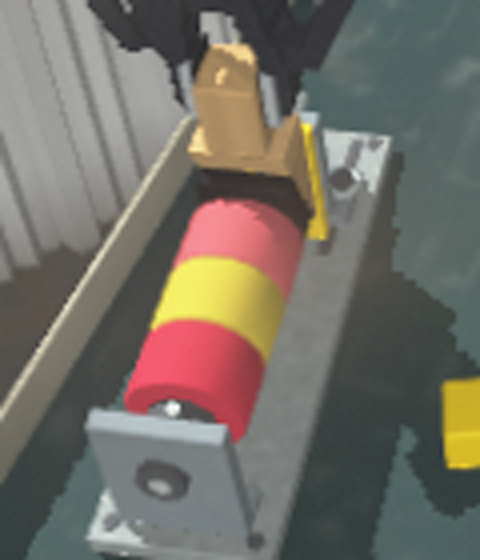

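View pics/f1s.png

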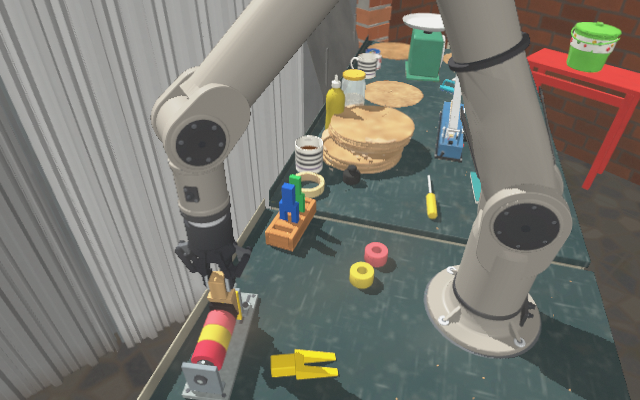

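View pics/f1t.png

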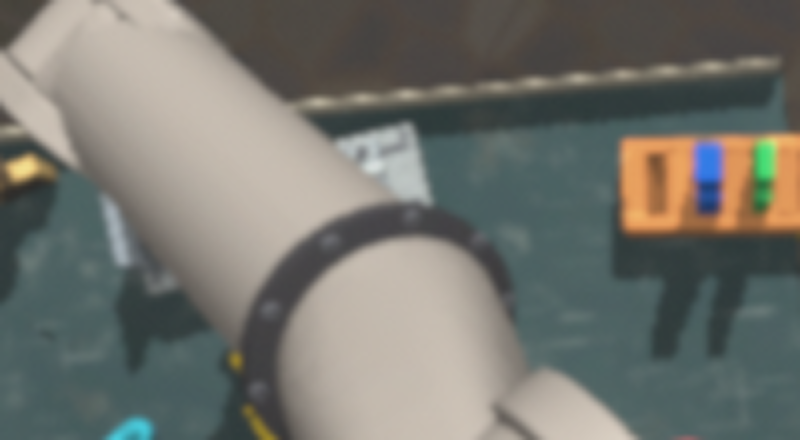

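```bash
python3 -c "
from station import bot
print(bot.hand_in());o=bot.get_obs();print(o['t'],o['eef_pos'],o['contact_force'],o['gripper_width'])"
```

```text
the job is handed in; nothing more can be done
None
the job is handed in; nothing more can be done
```

I took the yellow 8 mm spacer, stood it over the shaft flat against the bracket, and pushed the wooden wedge down between spacer and thrust block until it jammed. I handed the job in at about 19.7 s, still holding the wedge down. The hand-in gave no verdict.

**Last checks that agreed:**
- **Wedge:** its toe is about 35 mm above the table, 23 mm clear of the base and 33 mm below the shaft's top. It sits within about 1 mm of the shaft's centre line. A camera fit taken before a last 1.5° correction showed about 2° of tilt, so it should now be about 1°.
- **Rolls:** the pictures show they moved about 2 mm towards the collar. They did not move in the last two presses, although the push rose to about 16 N, so I take them to be tight against it.
- **The rest:** the green and blue spacers are still in the rack. I saw no disturbance of the mug, tape roll or weight.

**Checks that failed or disagreed:**
- **Gap:** the pictures gave a home gap of about 24 mm, but where the wedge jammed implies about 21 mm. The yellow spacer is right for either. Part of the difference was wedge tilt.
- **Fingertips:** in the pictures they stood 18 to 30 mm higher than the reported tool position, so I set the grasp heights from the pictures.
- **Force on the block:** I could not measure it directly. From 16 N of downward push I reckon 10 to 30 N, depending on friction.

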